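Draw the guarded vacuum bolt with the hooked rod and key in the start sequence

ROBOT

A 6-joint arm with a two-finger parallel gripper is mounted at the origin on the work surface. World frame = base frame: x ahead of the robot, y to its left, z up, the work surface at z = 0. Lengths are in m, angles in rad, forces in N, time in s.
With the tool pointing down it reaches from about 0.225 to 0.875 m from the base axis. Payload 3.4 kg.
Tool frame: the origin (TCP) lies at the very end of the fingers, on their centre line; the grasp point (between the pads) lies 19 mm behind it (grip_depth is the distance from the TCP to the grasp point, in m); x points along the fingers, z is the direction in which the jaws open and shut, and the axes are right-handed (so a half turn about x gives the same grasp; the last joint's range is limited). The gripper opens to 85 mm and grips with 20 to 120 N. Pads are 22 mm wide; open, the fingers measure 114 mm over their backs; the gripper's body (76 mm by 85 mm) begins 54 mm behind the grasp point. The pads swing forward as they close: fully open they stand 13 mm farther back than shut.
Start: joints at [-0.121, 0.276, 1.505, -0, 1.361, -0.121], TCP at [0.575, -0, 0.209] pointing down, gripper open.
Joint ranges: [-2.89, 2.89], [-0.75, 2.08], [0.22, 2.7], [-1.18, 4.32], [0.11, 2.71], [-2.7, 2.7]. Speed limits (rad/s): [2.57, 2.57, 3.14, 3.14, 3.14, 3.14].

INTERFACE

Orientations are given as a unit quaternion [w, x, y, z].
In Python, from rig import get_state, get_image, sign_off, grip_depth gives the robot as it stands. The module is installed in compiled form; this text tells all that it offers.
- The arm moves only by the tool arm_command, never from a script. Its argument "series" is a list of rows, each an object with "dp": the shift along the tool's x, y, z scaled (see below), a list of three; "angular": the turn, a rotation vector about the tool's x, y, z scaled (see below), a list of three; "gripper": the finger opening in mm, from 0 to 85.4. A call has exactly 8 rows; each row shifts and turns the pose as measured when the row begins, along the tool's axes as they then stand; what a row does not reach is not made up. The controller multiplies each number of a shift by 0.12 m and each number of a turn by 90 degrees. A row lasts 1/8 s, in which the tool goes at most 62.5 mm and 10.7 degrees, less where a joint would pass 70% of its speed; a pose out of reach is approached as far as the arm can. A call with a number of a shift or a turn outside -1 to 1 is refused whole. A call with a gripper value outside its range is refused whole. The fingers move at their own pace and stop on an object; "grip_force" is the grip in N (left out, the last holds). Time passes only in rows, so rows that do not move let the fingers close, or fill a call up. It gives the time, the measured TCP pose, the force and the opening at its end, in the units of the state.
- get_state(): the state, without advancing time (a new reading comes with each control period).
- get_image(name): name is "scene" or "side" or "wrist"; returns a dict with "image" (400x640x3 uint8, blue, green, red), "depth" (400x640 float32, m along the optical axis (not along the pixel's ray), 0 where there is no reading), "mtx" (3x3 intrinsics, pixels), "view" (4x4, takes a point from world to camera coordinates); the wrist camera has in their place "mount" (4x4, takes a point from camera to tool coordinates, whose origin is the TCP and whose axes are the tool frame's). Camera axes: x right, y up, looking along -z (the intrinsics and any distortion apply to the point x, -y, -z); pixel columns grow to the right and rows downward; lengths in m; the calibration is good to about 2 mm. A picture is of the moment at which its call begins: read the wrist's pose just before it.
- sign_off(): hands the job in, once; it reports no verdict.
The state is a dict: "clock": time; "qpos": joint angles; "qd": joint speeds; "effort": joint torques, N m; "position": TCP position; "ee_rot": TCP orientation; "contact_force": force on the tool from outside, world axes, zero at the start; "moment": the same for the moment, N m; "width": finger opening in m.
Only numpy, scipy, OpenCV 4.12 (cv2) and the standard library are available. Lean on these libraries where they do the work, as an engineer would, in place of code of your own. Each camera call takes 0.05 s, during which the arm holds its last target. There are 200 camera calls.

TASK

Get the vacuum table ready to start: pull the hooked rod out from under the sheet rack by the end that shows, let it lie on the bench, take it again by its handle, and with its hook draw the bolt inside the guard fully towards you, never touching the bolt with the hand. Lay the rod flat on the open bench outside the guard and let go of it; only then press the round key, then the bar-shaped key, then the square key, one at a time, each fully down for a moment and let up again. Press without ramming the keys, never press the plus-shaped key or any key before the bolt is drawn, and leave the other things on the bench where they are.

Things in the scene. Friction and masses are not known exactly. Their poses are not given: they have to be found in the camera images.
- rod: hooked rod, 198 mm, about 0.2 kg, lying flat. Origin: centre of the underside of its black handle, 70 mm long (x), 26 x 26 mm. A 12 mm round steel shank, axis 13 mm up, runs from the handle along +x to a steel tooth at x=150 to 163 mm that sticks out left to y=+40 mm (right to -6 mm), z=4 to 22 mm. Weight centred 15-20 mm ahead of the origin. At the start the handle is under the rack; the last 75-90 mm show
- rod_shank (a point): point on the axis of the rod's shank 115 mm ahead of the handle's middle, 13 mm above the underside; axes as the rod's
- rod_hook (a point): inside face of the hook tooth, 150 mm ahead of the handle's middle and 20 mm to its left; axes as the rod's
- rack: low fixed sheet rack, 150 x 150 mm, origin on the bench under its middle, x towards its front (open) edge at x=+75 mm. Its shelf is 45 to 58 mm above the bench (sheets included); four 12 mm legs at the corners. The rod lies under it, pointing out along about +x
- guard: fixed guard box over the bolt, 165 deep (x), 200 wide (y), 120 mm high; origin on the bench under its middle. Front (robot side, x=-82.5 mm): clear panel from 66 to 120 mm up, below it an open gap 66 mm high, 184 mm wide between side walls. Roof of steel bars, 4 mm base plate, back wall 30 mm high
- bolt_post (a point): centre of the top of the bolt's upright steel post, 14 mm diameter, standing 15 to 60 mm above the bench inside the guard, 33 mm left (+y) of its middle line and, when shut, 85 mm behind its front. The bolt bar below is 34 mm wide, its top 15 mm above the bench. Axes as the guard's
- bolt (a joint): draw of the bolt: 0 shut (starts at 0 to 0.006), 0.040 m fully drawn, moving straight towards the guard's front (its -x). Stiff: about 4 N; stays where it is left
- console: fixed aluminium key console, 200 x 200 x 45 mm, origin on the bench under its middle. Four spring keys stand on top, 44 mm either way from its middle along x and y
- round_top (a point): centre of the top face of the round (54 mm diameter) key (black plastic, on a grey 78 mm square base), 77 mm above the bench when up; z up; x, y axes as the console's. The cap is 14 mm thick. Which key sits in which of the console's four corners changes
- bar_top (a point): centre of the top face of the bar-shaped (24 mm in x by 68 mm in y) key (black plastic, on a grey 78 mm square base), 77 mm above the bench when up; z up; x, y axes as the console's. The cap is 14 mm thick. Which key sits in which of the console's four corners changes
- square_top (a point): centre of the top face of the square (46 mm) key (black plastic, on a grey 78 mm square base), 77 mm above the bench when up; z up; x, y axes as the console's. The cap is 14 mm thick. Which key sits in which of the console's four corners changes
- cross_top (a point): centre of the top face of the plus-shaped (66 mm across, arms 22 mm wide) key (black plastic, on a grey 78 mm square base), 77 mm above the bench when up; z up; x, y axes as the console's. The cap is 14 mm thick. Which key sits in which of the console's four corners changes
- key_round (a joint): spring travel of the round key: 0 up, 0.010 m fully down. It springs back by itself; needs about 1.2 N to start and 6 N to reach the bottom; counts as pressed from 0.0065
- key_bar (a joint): spring travel of the bar-shaped key: 0 up, 0.010 m fully down. It springs back by itself; needs about 1.2 N to start and 6 N to reach the bottom; counts as pressed from 0.0065
- key_square (a joint): spring travel of the square key: 0 up, 0.010 m fully down. It springs back by itself; needs about 1.2 N to start and 6 N to reach the bottom; counts as pressed from 0.0065
- key_cross (a joint): spring travel of the plus-shaped key: 0 up, 0.010 m fully down. It springs back by itself; needs about 1.2 N to start and 6 N to reach the bottom; counts as pressed from 0.0065
- clear_bowl: bystander, leave alone: clear plastic bowl, 130 mm across, 80 mm high; origin at its underside
- tape_roll: bystander, leave alone: cardboard tape roll lying flat, 90 mm across, 24 mm high; origin at its underside
- sanding_block: bystander, leave alone: cork sanding block 100 x 55 x 35 mm; origin at its underside
- screwdriver: bystander, leave alone: screwdriver lying flat; origin at its underside
- polish_bottle: bystander, leave alone: white polish bottle, 60 mm diameter, 120 mm high; origin at its underside
- brush: bystander, leave alone: brush lying flat; origin at its underside
- acrylic_block: bystander, leave alone: clear acrylic block 80 x 60 x 30 mm; origin at its underside
Mind the look-alikes: they are no part of the job. Leave any orange look-alike of the rod alone.

How it is judged:
On the way, in this order (a step that is already met when the one before it is completed fails the run):
1. the rod lies released on the bench, its handle clear of the rack (contact force between the fingers and rod below 0.1 N and linear speed of rod below 0.02 m/s and height (world z) of rod_hook below 0.022 m and height (world z) of rod below 0.006 m and angle between rod's own z axis and vertical below 0.08 rad and (x of rod in the frame of rack above 0.1 m or horizontal distance between rod and rack above 0.13 m)), for 0.1 s.
2. the bolt is drawn fully (value of joint bolt above 0.036 m), for 0.1 s.
3. the rod is laid flat outside the guard and released (contact force between the fingers and rod below 0.1 N and linear speed of rod below 0.02 m/s and height (world z) of rod_hook below 0.022 m and height (world z) of rod below 0.006 m and angle between rod's own z axis and vertical below 0.08 rad and (x of rod_hook in the frame of guard below -0.085 m or y of rod_hook in the frame of guard below -0.1 m or y of rod_hook in the frame of guard above 0.1 m) and value of joint bolt above 0.035 m), for 0.2 s.
4. the round key alone is fully down (value of joint key_round above 0.0065 m and value of joint each of key_bar, key_square, key_cross below 0.003 m), for 0.1 s.
5. the bar-shaped key alone is fully down (value of joint key_bar above 0.0065 m and value of joint each of key_round, key_square, key_cross below 0.003 m), for 0.1 s.
6. the square key alone is fully down (value of joint key_square above 0.0065 m and value of joint each of key_round, key_bar, key_cross below 0.003 m), for 0.1 s.
At the end, for the whole second after the job is handed in: The bolt is drawn at least 35 of its 40 mm, the rod lies flat (within 0.08 rad) and still on the bench, released, its hook outside the guard, and all four keys are up (within 2 mm) (all of step 3 and value of joint each of key_round, key_bar, key_square, key_cross below 0.002 m); the robot touches nothing.
It fails at once if a key is pressed (more than 4 mm) before the bolt is drawn (value of joint bolt below 0.033 m and value of joint any of key_round, key_bar, key_square, key_cross above 0.004 m).
It fails at once if the plus-shaped key, or two keys at once, pressed more than 4 mm (value of joint key_cross above 0.004 m or value of joint each of key_round, key_bar above 0.004 m or value of joint each of key_round, key_square above 0.004 m or value of joint each of key_round, key_cross above 0.004 m or value of joint each of key_bar, key_square above 0.004 m or value of joint each of key_bar, key_cross above 0.004 m or value of joint each of key_square, key_cross above 0.004 m).
It fails at once if the hand touches the bolt (contact force between any of the fingers, the arm and bolt above 0.5 N).
It fails at once if a key is pressed with the rod or rammed (over 40 N) (contact force between rod and key_round above 0.5 N or contact force between rod and key_bar above 0.5 N or contact force between rod and key_square above 0.5 N or contact force between rod and key_cross above 0.5 N or contact force between the fingers and key_round above 40 N or contact force between the fingers and key_bar above 40 N or contact force between the fingers and key_square above 40 N or contact force between the fingers and key_cross above 40 N).
It fails at once if a bystander is moved more than 30 mm (distance of any of clear_bowl, tape_roll, sanding_block, screwdriver, polish_bottle, brush, acrylic_block from where it was at the start of the episode above 0.03 m).
It also fails if it takes over 72 s, if anything falls off the work surface, if the arm or the gripper's body presses on something with over 40 N, if the wrist force passes 120 N, or if a joint passes its speed limit or range.

## Working session

There is one attempt and no reset: what is moved stays moved. The work goes in short steps, Python scripts to look and compute and a tool call to move; the robot and the scene stay as the last step left them, time stands still between calls to the robot, and variables do not carry over. Pictures are saved under pics/ and viewed, about 8 in all and at most 12, crops included, and the job is handed in when it is done.

Besides the shell and the picture viewer there is one more tool, called after "Emit:" in YAML: its name, and indented under it one key for each argument. arm_command: Moves the arm, as the interface text tells. Its arguments: {"type":"object","properties":{"series":{"type":"array","items":{"type":"object","properties":{"dp":{"type":"array","items":{"type":"number"}},"angular":{"type":"array","items":{"type":"number"}},"gripper":{"type":"number"}}}},"grip_force":{"type":"number"}},"required":["series"]}

```bash
mkdir -p pics
cat > h.py <<'E'
import numpy as np, cv2
from rig import get_state, get_image, sign_off, grip_depth
def grab(n):
    s=get_state(); d=get_image(n)
    np.savez(f'{n}.npz',**{k:v for k,v in d.items()},pos=s['position'],rot=s['ee_rot'])
    return d
def R(q):
    w,x,y,z=q
    from scipy.spatial.transform import Rotation as Ro
    return Ro.from_quat([x,y,z,w]).as_matrix()
def load(n): return dict(np.load(f'{n}.npz'))
def c2w(d):
    if 'view' in d: return np.linalg.inv(d['view'])
    T=np.eye(4);T[:3,:3]=R(d['rot']);T[:3,3]=d['pos']; return T@d['mount']
def px(d,u,v,z=None):
    """pixel -> world, on plane z if given, else by depth"""
    K=d['mtx'];r=np.array([(u-K[0,2])/K[0,0],-(v-K[1,2])/K[1,1],-1.])
    T=c2w(d);o=T[:3,3];w=T[:3,:3]@r
    t=d['depth'][int(round(v)),int(round(u))] if z is None else (z-o[2])/w[2]
    return o+t*w
def proj(d,p):
    T=np.linalg.inv(c2w(d));c=T[:3,:3]@np.asarray(p)+T[:3,3];K=d['mtx']
    return np.array([K[0,0]*c[0]/-c[2]+K[0,2],K[1,1]*-c[1]/-c[2]+K[1,2]])
E
python3 - <<'E'
from h import *
for n in('scene','side'):
    d=grab(n);print(n,d.keys(),d['mtx'].tolist(),c2w(d).round(3).tolist())
    cv2.imwrite(f'pics/{n}0.png',d['image'])
print(get_state(),grip_depth)
E
```

```text
scene dict_keys(['image', 'depth', 'mtx', 'view']) [[480.0506154743088, 0.0, 321.3681663682598], [0.0, 480.0506154743088, 194.96576994547414], [0.0, 0.0, 1.0]] [[0.769, -0.51, 0.385, 1.114], [0.639, 0.623, -0.451, -0.772], [-0.01, 0.593, 0.805, 1.401], [0.0, 0.0, 0.0, 1.0]]
side dict_keys(['image', 'depth', 'mtx', 'view']) [[370.2465025277171, 0.0, 317.68036463183876], [0.0, 370.2465025277171, 199.1995424490737], [0.0, 0.0, 1.0]] [[-0.692, 0.466, -0.552, -0.17], [-0.722, -0.452, 0.523, 0.582], [-0.005, 0.761, 0.649, 0.819], [0.0, 0.0, 0.0, 1.0]]
{'clock': 0.1, 'qpos': array([-1.21018313e-01,  2.76544065e-01,  1.50602978e+00,  4.57895875e-05,
        1.36072163e+00, -1.21017820e-01]), 'qd': array([-2.69017198e-04, -3.46347424e-03, -1.77401273e-03, -1.02240632e-03,
       -1.56307216e-03,  2.18986354e-06]), 'effort': array([ 1.55745878e-03, -4.17697620e+01, -2.46405226e+01, -1.74112388e-04,
        5.80947395e-03,  2.85749664e-07]), 'position': array([5.74476166e-01, 6.52219204e-05, 2.08509974e-01]), 'ee_rot': array([7.06510802e-01, 9.19580465e-05, 7.07702248e-01, 8.48302765e-05]), 'contact_force': array([-0.37761516, -0.58869202, -0.24617126]), 'moment': array([0.00346359, 0.02218616, 0.00280201]), 'width': 0.08547350724694418} 0.0187
```

View pics/scene0.png

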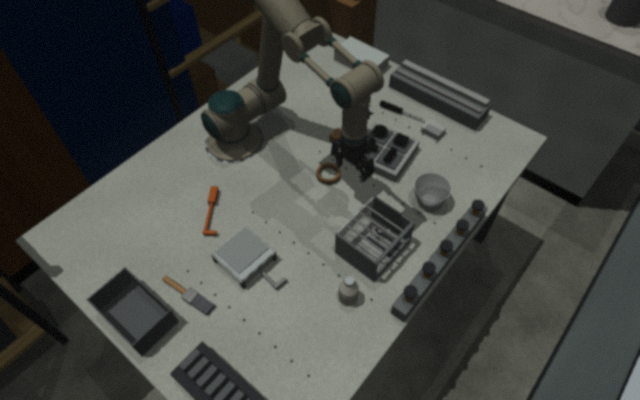

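View pics/side0.png

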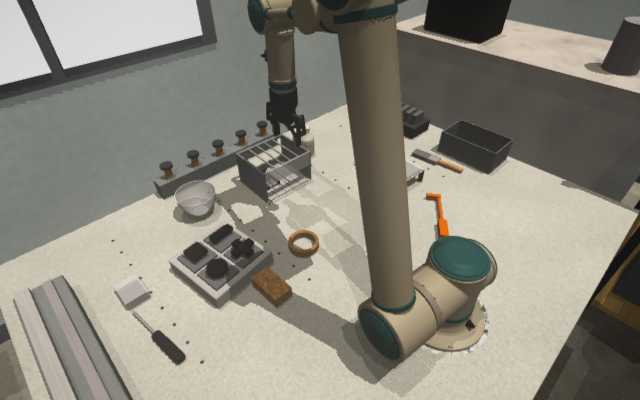

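The scene view shows the rack at about (245,255) with the hook end at (278,281), the guard at (375,237), the console at (395,150), and the orange decoy at (210,210). Next I'll enlarge these areas.

Run:
```python
from h import *
d=load('scene');im=d['image']
a=cv2.resize(im[220:310,200:310],None,fx=5,fy=5,interpolation=cv2.INTER_CUBIC)
b=cv2.resize(im[195:285,325:420],None,fx=5,fy=5,interpolation=cv2.INTER_CUBIC)
a=np.hstack([a[:, :400],b[:,:400]]) if 0 else np.vstack([cv2.convertScaleAbs(a,alpha=1.6)[:450]])
cv2.imwrite('pics/rack.png',a)
s=load('side');c=cv2.resize(s['image'][215:305,160:280],None,fx=5,fy=5,interpolation=cv2.INTER_CUBIC)
cv2.imwrite('pics/cons.png',cv2.convertScaleAbs(c,alpha=1.6))
```

```text
(no output)
```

View pics/rack.png

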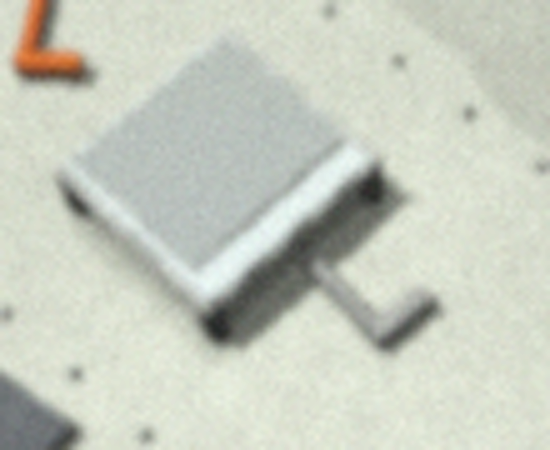

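View pics/cons.png

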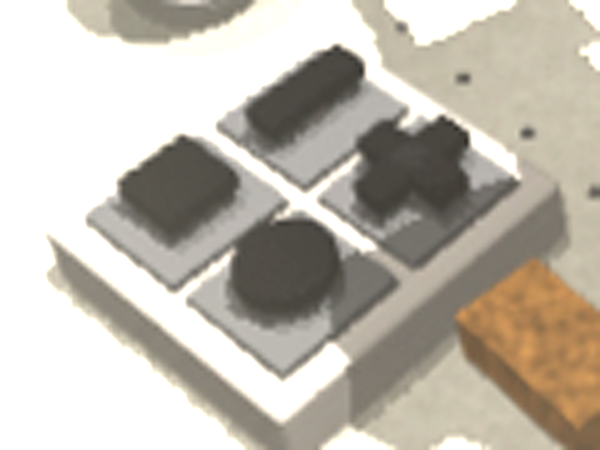

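The scene crop shows the shank leaving the rack at full-image (263.6,273) and the tooth tip at (285.6,280.6). In the side crop the keys are round (217,267), square (196,253), bar (221,233) and cross (243,248). Depth clouds should refine the fixtures.

```bash
cat > cl.py <<'E'
from h import *
def cloud(d):
    v,u=np.mgrid[0:400,0:640];K=d['mtx'];t=d['depth']
    c=np.stack([(u-K[0,2])/K[0,0]*t,-(v-K[1,2])/K[1,1]*t,-t],-1)
    T=c2w(d);return c@T[:3,:3].T+T[:3,3]
E
python3 - <<'E'
from cl import *
S=load('scene');D=load('side')
print('keys');
for n,u,v in(('round',217.2,267.4),('square',195.6,252.6),('bar',221,233.4),('cross',242.6,248)):print(n,px(D,u,v,.075).round(4),px(D,u,v).round(4))
print('rod');
f=lambda x,y:(200+x/5-.4,220+y/5-.4)
for n,p,z in(('emerge',(318,265),.019),('corner top-outer',(390,345),.01),('elbow',(380,328),.022),('tip',(432,300),.022)):print(n,px(S,*f(*p),z).round(4),px(S,*f(*p)).round(4))
print('rack corners',[px(S,*f(*p),.058)[:2].round(3).tolist() for p in((230,35),(380,160),(205,300),(65,170))])
for nm,d in(('scene',S),('side',D)):
    P=cloud(d)
    for n,p0,r,z0,z1 in(('guard',px(S,373,237,.12),.16,.108,.128),('rack',px(S,244,253,.058),.14,.05,.066),('caps',px(D,219,250,.077),.13,.07,.083),('console',px(D,219,250,.045),.18,.038,.052)):
        m=(np.hypot(P[...,0]-p0[0],P[...,1]-p0[1])<r)&(P[...,2]>z0)&(P[...,2]<z1)&(d['depth']>0)
        m=cv2.morphologyEx(m.astype('u1'),cv2.MORPH_CLOSE,np.ones((2,2)))>0
        q=P[m][:,:2].astype('f4'); 
        if len(q)>20:
            r_=cv2.minAreaRect(q*1000);print(nm,n,len(q),np.round(r_[0]),np.round(r_[1]),round(r_[2],1),'z',P[m][:,2].mean().round(4))
E
```

```text
keys
round [0.4474 0.3516 0.075 ] [0.4475 0.3516 0.0749]
square [0.5304 0.3659 0.075 ] [0.5296 0.3662 0.0759]
bar [0.5444 0.2785 0.075 ] [0.543  0.2791 0.0765]
cross [0.4571 0.2666 0.075 ] [0.4581 0.2662 0.0739]
rod
emerge [ 0.507  -0.3529  0.019 ] [ 0.5064 -0.3525  0.0176]
corner top-outer [ 0.5769 -0.3617  0.01  ] [ 0.5734 -0.3591  0.0009]
elbow [ 0.5688 -0.3608  0.022 ] [ 0.5664 -0.359   0.016 ]
tip [ 0.581  -0.3257  0.022 ] [ 0.5755 -0.321   0.0077]
rack corners [[0.361, -0.279], [0.503, -0.286], [0.487, -0.426], [0.352, -0.419]]
scene guard 1137 [ 837. -359.] [225. 968.] 20.8 z 0.1088
scene rack 1834 [ 745. -495.] [195. 903.] 65.4 z 0.0609
scene caps 462 [ 764. -204.] [ 147. 1327.] 25.4 z 0.0761
scene console 1005 [ 752. -191.] [ 202. 1354.] 23.5 z 0.0519
side guard 796 [423. 222.] [ 266. 1362.] 47.7 z 0.1099
side rack 206 [ 357. -389.] [ 64. 112.] 38.4 z 0.0544
side caps 1012 [196. 389.] [183. 807.] 75.0 z 0.0768
side console 2825 [255. 358.] [263. 925.] 78.1 z 0.0502
```

Run:
```python
from cl import *
S=load('scene');D=load('side')
for nm,d in(('scene',S),('side',D)):
    P=cloud(d)
    for n,p0,r,z0,z1 in(('guard',px(S,373,237,.12),.16,.108,.128),('rack',px(S,244,253,.058),.14,.05,.066),('caps',px(D,219,250,.077),.13,.07,.083),('console',px(D,219,250,.045),.16,.038,.052)):
        m=(np.hypot(P[...,0]-p0[0],P[...,1]-p0[1])<r)&(P[...,2]>z0)&(P[...,2]<z1)&(d['depth']>0)
        q=P[m][:,:2].astype('f4'); 
        if len(q)>20:
            r_=cv2.minAreaRect(q*1000);print(nm,n,len(q),np.round(r_[0]),np.round(r_[1]),round(r_[2],1),'z',P[m][:,2].mean().round(4))
for n,u,v,z in(('bottle',349,290,.05),('tape',328,173,.024),('brush tip',212,308,.01),('brush2',165,280,.01),('bowl',432,190,.05),('decoyhook',212,232,.01)):print(n,px(S,u,v,z).round(3))
```

```text
scene guard 1119 [712. -87.] [290. 168.] 87.8 z 0.1179
scene rack 1728 [ 421. -352.] [149. 151.] 86.5 z 0.0565
scene caps 430 [503. 308.] [138. 151.] 5.9 z 0.0765
scene console 825 [506. 313.] [201. 209.] 8.2 z 0.0464
side guard 780 [710. -87.] [293. 172.] 87.6 z 0.1162
side rack 203 [ 362. -390.] [ 62. 127.] 37.7 z 0.0562
side caps 1006 [497. 309.] [138. 151.] 4.0 z 0.0752
side console 2386 [502. 314.] [203. 200.] 7.6 z 0.0462
bottle [ 0.764 -0.238  0.05 ]
tape [0.411 0.092 0.024]
brush tip [ 0.465 -0.538  0.01 ]
brush2 [ 0.279 -0.569  0.01 ]
bowl [0.755 0.248 0.05 ]
decoyhook [ 0.261 -0.35   0.01 ]
```

```bash
cat > plan.py <<'E'
from h import *
from scipy.spatial.transform import Rotation as Ro
import json
def down(yaw):  # yaw (rad) of "rod direction": tool x down, tool z = rod dir turned -90deg
    a=yaw-np.pi/2; z=np.array([np.cos(a),np.sin(a),0]); x=np.array([0,0,-1.]); return np.array([x,np.cross(z,x),z]).T
def plan(wps,grip,settle=1,rot0=None,p0=None):
    """wps: list of (pos, yaw, nrows)"""
    s=get_state(); p=np.array(s['position']);r=R(s['ee_rot']);rows=[]
    for t,yaw,n in wps:
        t=np.array(t);rt=down(yaw) if yaw is not None else r
        for k in range(n):
            f=1/(n-k); dv=(t-p)*f; w=Ro.from_matrix(r.T@rt).as_rotvec()*f
            dv_t=(r.T@dv/.12).round(3); wr=(w/(np.pi/2)).round(3)
            rows.append(dict(dp=(dv_t+0).tolist(),angular=(wr+0).tolist(),gripper=grip))
            p=p+r@dv_t*.12; r=r@Ro.from_rotvec(wr*np.pi/2).as_matrix()
    print(len(rows),'max',max(max(map(abs,a['dp'])) for a in rows),max(max(map(abs,a['angular'])) for a in rows))
    for a in rows: print(json.dumps(a).replace(' ',''))
def st():
    s=get_state();r=R(s['ee_rot']);print('t',round(s['clock'],2),'p',s['position'].round(4),'down',r[:,0].round(3),'yaw',round(float(np.degrees(np.arctan2(r[1,2],r[0,2])))+90,2),'F',s['contact_force'].round(1),'w',round(s['width'],4),'q',s['qpos'].round(2))
E
python3 -c "
from plan import *
plan([((.55,-.25,.33),np.radians(-5),8)],85)"
```

```text
8 max 0.26 0.132
{"dp":[-0.127,-0.26,-0.026],"angular":[0.132,0.0,0.0],"gripper":85}
{"dp":[-0.127,-0.26,0.029],"angular":[0.132,0.0,0.0],"gripper":85}
{"dp":[-0.126,-0.249,0.081],"angular":[0.132,0.0,0.0],"gripper":85}
{"dp":[-0.127,-0.227,0.131],"angular":[0.132,0.0,0.0],"gripper":85}
{"dp":[-0.126,-0.195,0.175],"angular":[0.132,0.0,0.0],"gripper":85}
{"dp":[-0.127,-0.155,0.211],"angular":[0.132,0.0,0.0],"gripper":85}
{"dp":[-0.126,-0.108,0.238],"angular":[0.132,0.0,0.001],"gripper":85}
{"dp":[-0.127,-0.056,0.256],"angular":[0.132,0.0,0.0],"gripper":85}
```

Emit:
arm_command:
  series:
    - {"dp": [-0.127,-0.26,-0.026],"angular": [0.118,0,0],"gripper": 85}
    - {"dp": [-0.127,-0.26,0.029],"angular": [0.118,0,0],"gripper": 85}
    - {"dp": [-0.126,-0.249,0.081],"angular": [0.118,0,0],"gripper": 85}
    - {"dp": [-0.127,-0.227,0.131],"angular": [0.118,0,0],"gripper": 85}
    - {"dp": [-0.126,-0.195,0.175],"angular": [0.118,0,0],"gripper": 85}
    - {"dp": [-0.127,-0.155,0.211],"angular": [0.118,0,0],"gripper": 85}
    - {"dp": [-0.126,-0.108,0.238],"angular": [0.118,0,0],"gripper": 85}
    - {"dp": [-0.127,-0.056,0.256],"angular": [0.118,0,0],"gripper": 85}
  grip_force: 60

```text
clock: 1.1
position: [0.5635, -0.255, 0.3272]
ee_rot: [0.512, 0.481, 0.521, -0.485]
contact_force: [0.1, -0.5, -0.4]
width: 0.0852
```

Run:
```python
from plan import *
st();d=grab('wrist');cv2.imwrite('pics/w1.png',cv2.convertScaleAbs(d['image'],alpha=1.4));st()
print(d['mount'].round(3).tolist(),d['mtx'].round(1).tolist())
```

```text
t 1.1 p [ 0.5635 -0.255   0.3272] down [-0.013  0.005 -1.   ] yaw 3.82 F [ 0.1 -0.5 -0.4] w 0.0852 q [-0.54  0.32  1.16 -0.    1.68  0.97]
t 1.15 p [ 0.5644 -0.2604  0.3288] down [-0.01  -0.002 -1.   ] yaw 3.38 F [ 2.  -2.6  1.3] w 0.0851 q [-0.54  0.32  1.16 -0.01  1.67  0.97]
[[-0.0, 0.314, -0.95, -0.165], [0.001, 0.95, 0.314, 0.08], [1.0, -0.001, -0.001, 0.001], [0.0, 0.0, 0.0, 1.0]] [[280.5, 0.0, 320.8], [0.0, 280.5, 195.9], [0.0, 0.0, 1.0]]
```

View pics/w1.png

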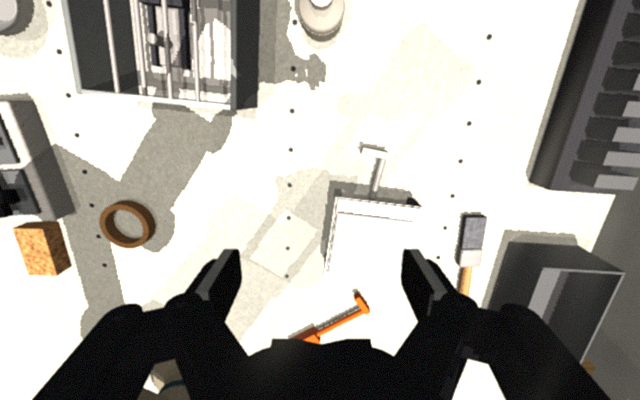

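The wrist view shows the tooth from tip (362,149) to elbow (383,153), the shank running down to (375,190), and the guard front at about (75,92)–(233,108). I'll retake it with the arm settled and enlarge it.

Run:
```python
from cl import *
from plan import st
st();d=grab('wrist');im=d['image']
a=cv2.resize(im[130:210,330:430],None,fx=4,fy=4,interpolation=cv2.INTER_CUBIC)
b=cv2.resize(im[0:120,60:260],None,fx=4,fy=4,interpolation=cv2.INTER_CUBIC)
c=np.zeros((320,800,3),'u1');c[:,:400]=a
cv2.imwrite('pics/w2.png',np.vstack([cv2.convertScaleAbs(b,alpha=1.3),c[:120*0+ 120]]) if 0 else np.vstack([cv2.resize(b,(640,384)),a[20:236,:][:, :400].copy() if 0 else np.pad(a[0:216],((0,0),(0,240),(0,0)))]))
P=cloud(d)
m=(d['depth']>0)&(abs(P[...,2]-.117)<.012)&(abs(P[...,0]-.70)<.16)&(abs(P[...,1]+.04)<.16)
q=P[m][:,:2].astype('f4');print('guard',len(q),cv2.minAreaRect(q*1000))
for nm in('scene','side'):
    e=load(nm);Q=cloud(e);m=(e['depth']>0)&(abs(Q[...,2]-.115)<.012)&(abs(Q[...,0]-.70)<.16)&(abs(Q[...,1]+.04)<.15)
    q=Q[m][:,:2].astype('f4');print('guard',nm,len(q),cv2.minAreaRect(q*1000), q.min(0),q.max(0))
```

```text
t 1.15 p [ 0.5644 -0.2604  0.3288] down [-0.01  -0.002 -1.   ] yaw 3.38 F [ 2.  -2.6  1.3] w 0.0851 q [-0.54  0.32  1.16 -0.01  1.67  0.97]Traceback (most recent call last):
  File "<stdin>", line 8, in <module>
  File "cl.py", line 5, in cloud
    T=c2w(d);return c@T[:3,:3].T+T[:3,3]
  File "h.py", line 14, in c2w
    T=np.eye(4);T[:3,:3]=R(d['rot']);T[:3,3]=d['pos']; return T@d['mount']
                           ~^^^^^^^
KeyError: 'rot'
```

View pics/w2.png

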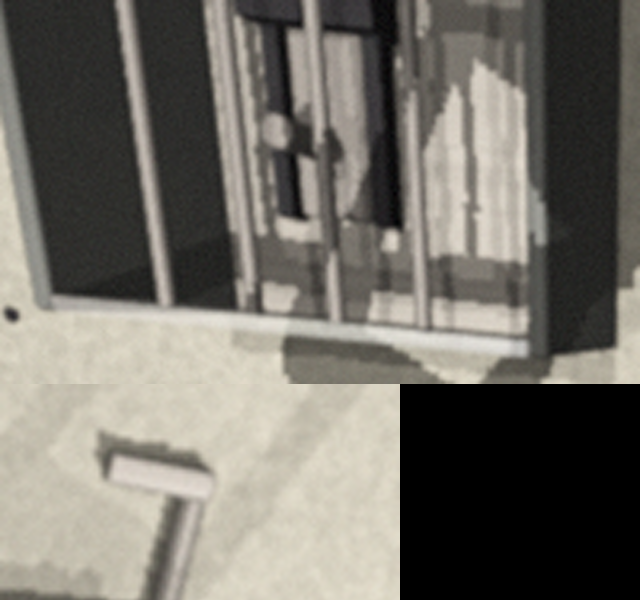

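Enlarged, the post top is at about (146.6,40.6), the front top corners of the guard at (72.5,95.3) and (228.8,109.4), and the tooth and shank are clear in the lower crop.

Run:
```python
from cl import *
d=load('wrist');s=get_state();d['pos']=s['position'];d['rot']=s['ee_rot'];np.savez('w2.npz',**d)
P=cloud(d)
def rect(q,n):
    r=cv2.minAreaRect((q*1000).astype('f4'));print(n,len(q),np.round(r[0],1),np.round(r[1],1),round(r[2],1))
for nm,e in(('wrist',d),('scene',load('scene')),('side',load('side'))):
    Q=cloud(e);m=(e['depth']>0)&(abs(Q[...,2]-.116)<.012)&(abs(Q[...,0]-.70)<.16)&(abs(Q[...,1]+.04)<.16)
    m&=np.hypot(Q[...,0]-.764,Q[...,1]+.238)>.06
    rect(Q[m][:,:2],'guard '+nm)
f=lambda x,y:(330+x/4-.375,130+(y-384)/4-.375)
for n,p,z in(('tooth in tip',(110,480),.022),('tooth in elbow',(205,500),.022),('tooth out elbow',(214,474),.022),('tooth out tip',(108,458),.022),('shank1',(184,525),.016),('shank2',(165,598),.016)):print(n,px(d,*f(*p),z).round(4),px(d,*f(*p)).round(4))
g=lambda x,y:(60+x/3.2-.3,y/3.2-.3)
for n,p,z in(('post',(277,130),.06),('gl',(42,305),.12),('gr',(540,350),.12)):print(n,px(d,*g(*p),z).round(4),px(d,*g(*p)).round(4))
m=(d['depth']>0)&(abs(P[...,2]-.053)<.01)&(abs(P[...,0]-.421)<.12)&(abs(P[...,1]+.352)<.12);rect(P[m][:,:2],'rack')
```

```text
guard wrist 5757 [689.  -40.4] [201.9 125.2] 88.7
guard scene 1183 [714.3 -45. ] [205.4 168.5] 88.3
guard side 886 [712.5 -41.4] [201.9 172. ] 88.2
tooth in tip [ 0.5645 -0.3197  0.022 ] [ 0.5639 -0.3203  0.0181]
tooth in elbow [ 0.5589 -0.3608  0.022 ] [ 0.5545 -0.3661 -0.0014]
tooth out elbow [ 0.5701 -0.363   0.022 ] [ 0.5698 -0.3634  0.0202]
tooth out tip [ 0.5737 -0.3179  0.022 ] [ 0.5733 -0.3182  0.0197]
shank1 [ 0.5463 -0.3546  0.016 ] [ 0.547  -0.3539  0.0193]
shank2 [ 0.5131 -0.3506  0.016 ] [ 0.514 -0.35   0.019]
post [ 0.7063 -0.0089  0.06  ] [ 0.7063 -0.0088  0.0598]
gl [0.6301 0.0569 0.12  ] [0.6301 0.0569 0.1199]
gr [ 0.6266 -0.1368  0.12  ] [ 0.6266 -0.1368  0.1199]
rack 6461 [ 417.7 -350.6] [150.2 149.8] 87.4
```

```bash
python3 -c "
from plan import *
plan([((.535,-.353,.08),np.radians(-7),6)],60)"
```

```text
6 max 0.345 0.021
{"dp":[0.344,-0.046,0.13],"angular":[0.02,0.0,0.001],"gripper":60}
{"dp":[0.345,-0.042,0.131],"angular":[0.02,0.0,0.001],"gripper":60}
{"dp":[0.344,-0.039,0.133],"angular":[0.02,0.0,0.001],"gripper":60}
{"dp":[0.344,-0.035,0.134],"angular":[0.02,0.0,0.001],"gripper":60}
{"dp":[0.345,-0.032,0.135],"angular":[0.021,0.0,0.001],"gripper":60}
{"dp":[0.344,-0.027,0.135],"angular":[0.02,-0.001,0.002],"gripper":60}
```

Emit:
arm_command:
  series:
    - {"dp": [0.344,-0.046,0.13],"angular": [0.02,0,0.001],"gripper": 60}
    - {"dp": [0.345,-0.042,0.131],"angular": [0.02,0,0.001],"gripper": 60}
    - {"dp": [0.344,-0.039,0.133],"angular": [0.02,0,0.001],"gripper": 60}
    - {"dp": [0.344,-0.035,0.134],"angular": [0.02,0,0.001],"gripper": 60}
    - {"dp": [0.345,-0.032,0.135],"angular": [0.02,0,0.001],"gripper": 60}
    - {"dp": [0.344,-0.027,0.135],"angular": [0.02,0,0.001],"gripper": 60}
    - {"dp": [0,0,0],"angular": [0,0,0],"gripper": 60}
    - {"dp": [0,0,0],"angular": [0,0,0],"gripper": 60}

```text
clock: 2.2
position: [0.5346, -0.348, 0.0709]
ee_rot: [0.468, 0.529, 0.474, -0.526]
contact_force: [0.6, -0.2, 1.0]
width: 0.0599
```

```bash
python3 -c "
from plan import *
st()
plan([((.535,-.353,.045),np.radians(-7),3),((.535,-.353,.006),np.radians(-7),3)],60)"
```

```text
t 2.2 p [ 0.5346 -0.348   0.0709] down [-0.002  0.009 -1.   ] yaw -6.48 F [ 0.6 -0.2  1. ] w 0.0599 q [-0.69  0.47  1.56  0.01  1.12  0.99]
6 max 0.109 0.002
{"dp":[0.072,0.003,0.014],"angular":[0.002,-0.002,0.001],"gripper":60}
{"dp":[0.072,0.003,0.014],"angular":[0.002,-0.002,0.0],"gripper":60}
{"dp":[0.071,0.002,0.014],"angular":[0.002,-0.002,0.001],"gripper":60}
{"dp":[0.108,0.0,0.0],"angular":[0.0,0.0,0.0],"gripper":60}
{"dp":[0.109,0.0,0.0],"angular":[0.0,0.0,0.0],"gripper":60}
{"dp":[0.108,0.0,0.0],"angular":[0.0,0.0,0.0],"gripper":60}
```

Emit:
arm_command:
  series:
    - {"dp": [0.08,0.003,0.014],"angular": [0.002,-0.002,0],"gripper": 60}
    - {"dp": [0.1,0.003,0.014],"angular": [0.002,-0.002,0],"gripper": 60}
    - {"dp": [0.1,0.002,0.014],"angular": [0.002,-0.002,0],"gripper": 60}
    - {"dp": [0.09,0,0],"angular": [0,0,0],"gripper": 60}
    - {"dp": [0.06,0,0],"angular": [0,0,0],"gripper": 60}
    - {"dp": [0.03,0,0],"angular": [0,0,0],"gripper": 60}
    - {"dp": [0,0,0],"angular": [0,0,0],"gripper": 60}
    - {"dp": [0,0,0],"angular": [0,0,0],"gripper": 60}

```text
clock: 3.2
position: [0.5381, -0.3531, 0.0161]
ee_rot: [-0.471, -0.529, -0.467, 0.529]
contact_force: [0.3, 1.2, 1.0]
width: 0.0603
```

Run:
```python
from plan import *
st();d=grab('wrist');st();cv2.imwrite('pics/w3.png',cv2.convertScaleAbs(d['image'],alpha=1.5))
```

```text
t 3.2 p [ 0.5381 -0.3531  0.0161] down [ 0.003 -0.005 -1.   ] yaw -6.87 F [0.3 1.2 1. ] w 0.0603 q [-0.69  0.53  1.62 -0.    0.99  1.  ]
t 3.25 p [ 0.538  -0.3531  0.0162] down [ 0.003 -0.005 -1.   ] yaw -6.87 F [-0.5 -0.6 -0.2] w 0.06 q [-0.69  0.53  1.62 -0.    0.99  1.  ]
```

View pics/w3.png

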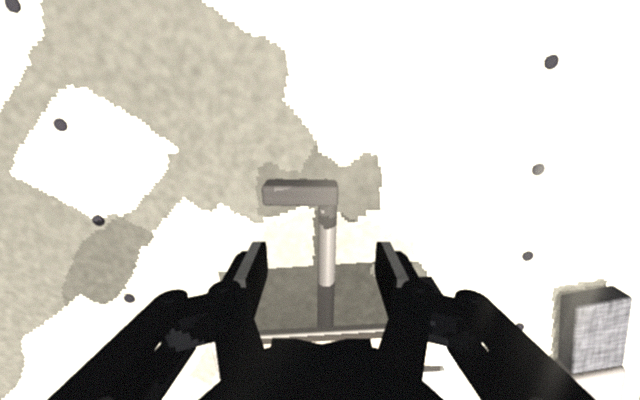

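The shank, at column ~327, is centred between the pads, and the tooth is at (300,193). I'll lower about 10 mm and close.

Emit:
arm_command:
  series:
    - {"dp": [0.05,0,0],"angular": [0,0,0],"gripper": 60}
    - {"dp": [0.03,0,0],"angular": [0,0,0],"gripper": 60}
    - {"dp": [0.01,0,0],"angular": [0,0,0],"gripper": 40}
    - {"dp": [0,0,0],"angular": [0,0,0],"gripper": 0}
    - {"dp": [0,0,0],"angular": [0,0,0],"gripper": 0}
    - {"dp": [0,0,0],"angular": [0,0,0],"gripper": 0}
    - {"dp": [0,0,0],"angular": [0,0,0],"gripper": 0}
    - {"dp": [0,0,0],"angular": [0,0,0],"gripper": 0}
  grip_force: 60

```text
clock: 4.25
position: [0.5385, -0.3535, 0.0054]
ee_rot: [-0.472, -0.529, -0.467, 0.529]
contact_force: [-0.1, -0.9, -0.3]
width: 0.0001
```

```bash
python3 -c "
from plan import *
st()
s=get_state();p=s['position']
a=np.radians(-7);plan([(p+np.array([.15*np.cos(a),.15*np.sin(a),.003]),np.radians(-7),7)],0)"
```

```text
t 4.25 p [ 0.5385 -0.3535  0.0054] down [ 0.004 -0.006 -1.   ] yaw -6.87 F [-0.1 -0.9 -0.3] w 0.0001 q [-0.69  0.54  1.63 -0.    0.97  1.  ]
7 max 0.179 0.001
{"dp":[-0.003,0.179,0.0],"angular":[0.0,0.0,0.0],"gripper":0}
{"dp":[-0.003,0.179,0.0],"angular":[0.0,0.001,-0.001],"gripper":0}
{"dp":[-0.003,0.178,0.001],"angular":[0.0,0.0,0.0],"gripper":0}
{"dp":[-0.003,0.179,0.0],"angular":[0.0,0.001,-0.001],"gripper":0}
{"dp":[-0.003,0.178,0.001],"angular":[0.0,0.0,0.0],"gripper":0}
{"dp":[-0.003,0.179,0.0],"angular":[0.001,0.001,-0.001],"gripper":0}
{"dp":[-0.003,0.178,0.001],"angular":[0.0,0.0,0.0],"gripper":0}
```

Run:
```python
from plan import *
d=grab('wrist');st();a=cv2.convertScaleAbs(d['image'],alpha=1.8)
cv2.imwrite('pics/w4.png',cv2.resize(a[120:360,160:480],(800,600)))
```

```text
t 4.3 p [ 0.5385 -0.3535  0.0054] down [ 0.004 -0.006 -1.   ] yaw -6.87 F [ 0.2 -0.6 -0.4] w 0.0001 q [-0.69  0.54  1.63 -0.    0.97  1.  ]
```

View pics/w4.png

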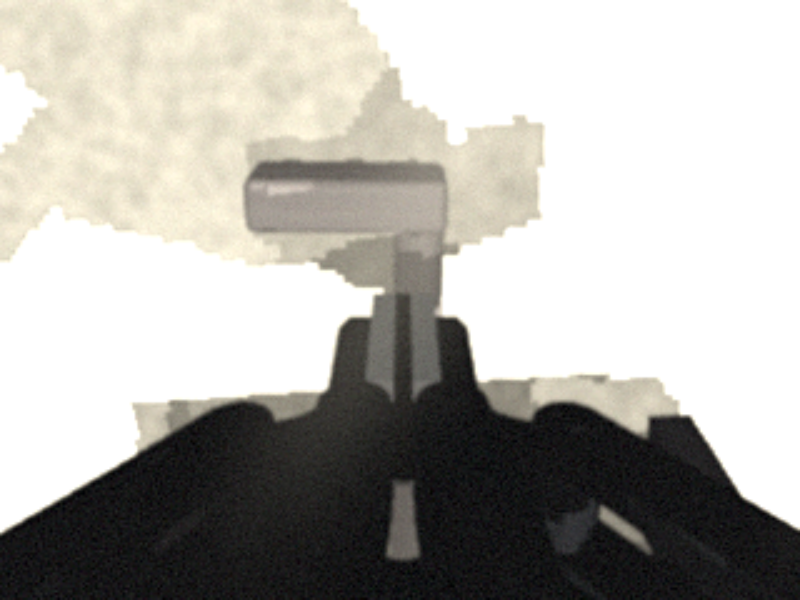

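The image shows the shank running under the closed pads, and the gripper reads ~0 mm opening, so the rod may not be held. I'll check it with depth.

Run:
```python
from plan import *
d=load('wrist');s=get_state();d['pos']=s['position'];d['rot']=s['ee_rot']
print('TCP',proj(d,s['position']), 'tcp crop',(proj(d,s['position'])-[160,120])*2.5)
for x,y in((345,195),(417,245),(417,270),(385,200),(382,300),(382,320),(382,340),(382,370),(425,305),(425,320),(425,340),(425,370),(403,320)):
    print((x,y),px(d,160+x/2.5,120+y/2.5).round(4))
```

```text
TCP [318.75849707 233.11449269] tcp crop [396.89624266 282.78623174]
(345, 195) [ 0.5691 -0.3455  0.0215]
(417, 245) [ 0.5546 -0.3602  0.0203]
(417, 270) [ 0.5479 -0.3595  0.0194]
(385, 200) [ 0.5675 -0.3544  0.0235]
(382, 300) [ 0.5495 -0.3517  0.0362]
(382, 320) [ 0.5494 -0.3519  0.0448]
(382, 340) [ 0.5492 -0.352   0.0523]
(382, 370) [ 0.5489 -0.3522  0.0622]
(425, 305) [ 0.5484 -0.3607  0.0386]
(425, 320) [ 0.5488 -0.3605  0.0457]
(425, 340) [ 0.5475 -0.3602  0.0512]
(425, 370) [ 0.5481 -0.3598  0.0625]
(403, 320) [ 0.549  -0.3561  0.045 ]
```

Run:
```python
from plan import *
d=load('wrist');s=get_state();d['pos']=s['position'];d['rot']=s['ee_rot']
for u in (306,309,312,315,318,321,324,327,330):
    print(u,[(v,px(d,u,v)[[0,2]].round(3).tolist()) for v in range(226,252,3)])
for nm in('scene','side'):
    e=grab(nm);print(nm,proj(e,s['position']))
    c=proj(e,s['position']).astype(int);cv2.imwrite(f'pics/{nm}5.png',cv2.resize(cv2.convertScaleAbs(e['image'][c[1]-30:c[1]+30,c[0]-40:c[0]+40],alpha=1.5),None,fx=10,fy=10,interpolation=cv2.INTER_CUBIC))
```

```text
306 [(226, [0.542, 0.0]), (229, [0.54, 0.0]), (232, [0.539, 0.002]), (235, [0.536, 0.001]), (238, [0.534, 0.0]), (241, [0.531, 0.0]), (244, [0.53, 0.001]), (247, [0.547, 0.038]), (250, [0.546, 0.039])]
309 [(226, [0.542, -0.0]), (229, [0.54, 0.001]), (232, [0.538, 0.0]), (235, [0.536, 0.002]), (238, [0.55, 0.033]), (241, [0.55, 0.038]), (244, [0.549, 0.04]), (247, [0.549, 0.043]), (250, [0.549, 0.046])]
312 [(226, [0.542, 0.002]), (229, [0.54, 0.001]), (232, [0.537, 0.0]), (235, [0.535, 0.001]), (238, [0.549, 0.033]), (241, [0.549, 0.037]), (244, [0.549, 0.04]), (247, [0.549, 0.043]), (250, [0.549, 0.046])]
315 [(226, [0.542, 0.001]), (229, [0.54, 0.001]), (232, [0.537, 0.0]), (235, [0.535, 0.0]), (238, [0.549, 0.033]), (241, [0.549, 0.037]), (244, [0.549, 0.041]), (247, [0.549, 0.043]), (250, [0.549, 0.047])]
318 [(226, [0.548, 0.015]), (229, [0.546, 0.016]), (232, [0.545, 0.016]), (235, [0.543, 0.017]), (238, [0.549, 0.034]), (241, [0.549, 0.037]), (244, [0.549, 0.04]), (247, [0.549, 0.044]), (250, [0.549, 0.047])]
321 [(226, [0.549, 0.018]), (229, [0.547, 0.018]), (232, [0.545, 0.019]), (235, [0.543, 0.019]), (238, [0.549, 0.034]), (241, [0.549, 0.037]), (244, [0.549, 0.041]), (247, [0.549, 0.045]), (250, [0.549, 0.047])]
324 [(226, [0.549, 0.02]), (229, [0.547, 0.019]), (232, [0.545, 0.019]), (235, [0.544, 0.019]), (238, [0.548, 0.033]), (241, [0.549, 0.038]), (244, [0.549, 0.04]), (247, [0.549, 0.044]), (250, [0.548, 0.046])]
327 [(226, [0.549, 0.019]), (229, [0.547, 0.02]), (232, [0.546, 0.02]), (235, [0.543, 0.02]), (238, [0.548, 0.033]), (241, [0.549, 0.038]), (244, [0.548, 0.04]), (247, [0.549, 0.044]), (250, [0.549, 0.047])]
330 [(226, [0.55, 0.021]), (229, [0.547, 0.02]), (232, [0.545, 0.019]), (235, [0.543, 0.02]), (238, [0.549, 0.034]), (241, [0.548, 0.037]), (244, [0.548, 0.04]), (247, [0.548, 0.043]), (250, [0.549, 0.047])]
scene [270.63859207 280.36857802]
side [367.69886771 163.92777601]
```

View pics/scene5.png

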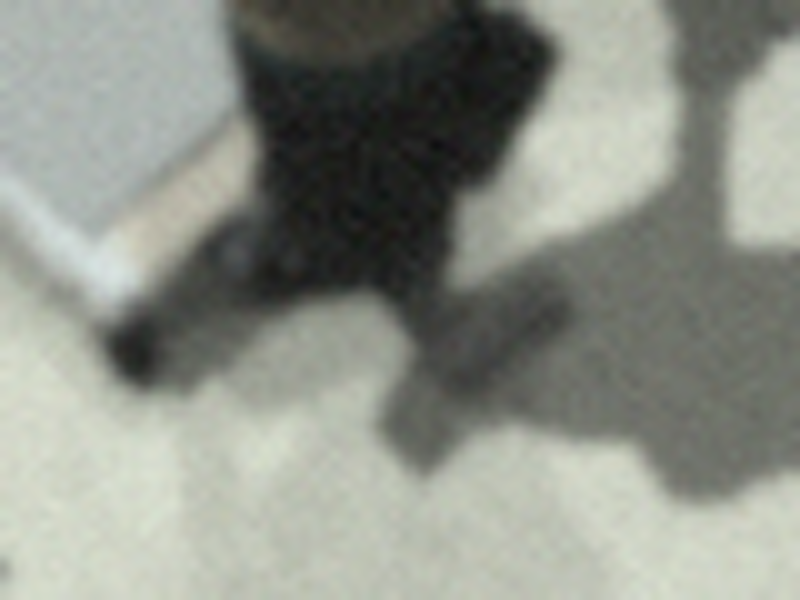

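The depth data and the scene crop agree: the closed pads end at z≈0.031 m while the TCP reads 0.0054. So the real fingertips sit about 26 mm behind the reported TCP, and the grasp closed above the shank. I'll open, go down about 25 mm more with a small shift clear of the rack, and check the forces.

Emit:
arm_command:
  series:
    - {"dp": [0,0.02,0.014],"angular": [0,0,0],"gripper": 50}
    - {"dp": [0,0.02,0.014],"angular": [0,0,0],"gripper": 50}
    - {"dp": [0,0,0],"angular": [0,0,0],"gripper": 50}
    - {"dp": [0.04,0,0],"angular": [0,0,0],"gripper": 50}
    - {"dp": [0.05,0,0],"angular": [0,0,0],"gripper": 50}
    - {"dp": [0.03,0,0],"angular": [0,0,0],"gripper": 50}
    - {"dp": [0.01,0,0],"angular": [0,0,0],"gripper": 50}
    - {"dp": [0,0,0],"angular": [0,0,0],"gripper": 50}

```text
clock: 5.4
position: [0.5429, -0.3575, -0.0119]
ee_rot: [-0.471, -0.529, -0.467, 0.529]
contact_force: [0.2, -0.2, 0.1]
width: 0.0504
```

Run:
```python
from plan import *
st();d=grab('wrist');s=get_state();d['pos']=s['position'];d['rot']=s['ee_rot']
m=d['depth'];import itertools
# finger pixels: points nearer than bench; list edge per column for both fingers
for u in range(228,420,6):
    z=[px(d,u,v)[2] for v in range(200,300)]
    k=[i for i,a in enumerate(z) if a>.026]
    if k: v=200+k[0]; print(u,v,px(d,u,v).round(3).tolist(),end=' ')
```

```text
t 5.4 p [ 0.5429 -0.3575 -0.0119] down [ 0.003 -0.005 -1.   ] yaw -6.87 F [ 0.2 -0.2  0.1] w 0.0504 q [-0.69  0.56  1.63 -0.    0.94  1.  ]
228 228 [0.622, -0.367, 0.154] 234 270 [0.622, -0.367, 0.154] 240 265 [0.554, -0.321, 0.036] 246 209 [0.622, -0.367, 0.154] 252 253 [0.554, -0.325, 0.026] 258 218 [0.622, -0.367, 0.154] 264 246 [0.557, -0.331, 0.026] 270 248 [0.556, -0.335, 0.028] 276 217 [0.622, -0.367, 0.154] 306 288 [0.622, -0.367, 0.154] 312 244 [0.622, -0.367, 0.154] 354 233 [0.622, -0.367, 0.154] 366 222 [0.622, -0.367, 0.154] 372 246 [0.551, -0.386, 0.026] 378 247 [0.55, -0.389, 0.026] 384 250 [0.55, -0.391, 0.03] 390 254 [0.545, -0.395, 0.026] 396 255 [0.544, -0.398, 0.026] 402 213 [0.622, -0.367, 0.154] 408 278 [0.55, -0.396, 0.055] 414 281 [0.549, -0.398, 0.056]
```

Emit:
arm_command:
  series:
    - {"dp": [0.04,0,0],"angular": [0,0,0],"gripper": 50}
    - {"dp": [0.025,0,0],"angular": [0,0,0],"gripper": 50}
    - {"dp": [0.005,0,0],"angular": [0,0,0],"gripper": 50}
    - {"dp": [0,0,0],"angular": [0,0,0],"gripper": 5}
    - {"dp": [0,0,0],"angular": [0,0,0],"gripper": 0}
    - {"dp": [0,0,0],"angular": [0,0,0],"gripper": 0}
    - {"dp": [0,0,0],"angular": [0,0,0],"gripper": 0}
    - {"dp": [0,0,0],"angular": [0,0,0],"gripper": 0}
  grip_force: 60

```text
clock: 6.45
position: [0.5432, -0.3577, -0.0203]
ee_rot: [-0.471, -0.529, -0.467, 0.529]
contact_force: [-0.3, -0.7, -0.6]
width: 0.0092
```

```bash
python3 -c "
from plan import *
st()
s=get_state();p=s['position']
a=np.radians(-7);plan([(p+np.array([.15*np.cos(a),.15*np.sin(a),.002]),np.radians(-7),7)],0)"
```

```text
t 6.45 p [ 0.5432 -0.3577 -0.0203] down [ 0.004 -0.005 -1.   ] yaw -6.89 F [-0.3 -0.7 -0.6] w 0.0092 q [-0.69  0.57  1.63 -0.    0.93  1.  ]
7 max 0.179 0.001
{"dp":[-0.002,0.179,0.0],"angular":[0.0,0.0,0.0],"gripper":0}
{"dp":[-0.001,0.179,0.0],"angular":[0.0,0.001,0.0],"gripper":0}
{"dp":[-0.002,0.178,0.001],"angular":[0.0,0.0,-0.001],"gripper":0}
{"dp":[-0.002,0.179,0.0],"angular":[0.0,0.001,0.0],"gripper":0}
{"dp":[-0.002,0.178,0.001],"angular":[0.0,0.0,-0.001],"gripper":0}
{"dp":[-0.002,0.179,0.0],"angular":[0.001,0.001,0.0],"gripper":0}
{"dp":[-0.001,0.178,0.0],"angular":[0.0,0.0,-0.001],"gripper":0}
```

Emit:
arm_command:
  series:
    - {"dp": [0,0,0],"angular": [0,0,0],"gripper": 30}
    - {"dp": [0,0,0],"angular": [0,0,0],"gripper": 30}
    - {"dp": [0.04,0,0],"angular": [0,0,0],"gripper": 30}
    - {"dp": [0.01,0,0],"angular": [0,0,0],"gripper": 30}
    - {"dp": [0,0,0],"angular": [0,0,0],"gripper": 0}
    - {"dp": [0,0,0],"angular": [0,0,0],"gripper": 0}
    - {"dp": [0,0,0],"angular": [0,0,0],"gripper": 0}
    - {"dp": [0,0,0],"angular": [0,0,0],"gripper": 0}
  grip_force: 60

```text
clock: 7.45
position: [0.5441, -0.3577, -0.0214]
ee_rot: [0.472, 0.529, 0.466, -0.529]
contact_force: [0.4, 1.3, 3.1]
width: 0.0098
```

Emit:
arm_command:
  series:
    - {"dp": [-0.01,0.08,0],"angular": [0,0,0],"gripper": 0}
    - {"dp": [-0.01,0.17,0],"angular": [0,0,0],"gripper": 0}
    - {"dp": [0,0.2,0],"angular": [0,0,0],"gripper": 0}
    - {"dp": [0,0.2,0],"angular": [0,0,0],"gripper": 0}
    - {"dp": [0,0.2,0],"angular": [0,0,0],"gripper": 0}
    - {"dp": [0,0.2,0],"angular": [0,0,0],"gripper": 0}
    - {"dp": [0,0.12,0],"angular": [0,0,0],"gripper": 0}
    - {"dp": [0,0.04,0],"angular": [0,0,0],"gripper": 0}

```text
clock: 8.45
position: [0.6873, -0.3759, -0.0214]
ee_rot: [-0.468, -0.525, -0.471, 0.532]
contact_force: [-6.1, 0.7, 6.5]
width: 0.0099
```

Run:
```python
from plan import *
st();d=grab('wrist');s=get_state();d['pos']=s['position'];d['rot']=s['ee_rot'];np.savez('w5.npz',**d)
st();e=grab('scene')
a=cv2.resize(cv2.convertScaleAbs(e['image'][220:330,230:350],alpha=1.5),(440,403),interpolation=cv2.INTER_CUBIC)
b=cv2.resize(cv2.convertScaleAbs(d['image'][140:360,220:420],alpha=1.5),(360,396))
cv2.imwrite('pics/p6.png',np.hstack([a[:396],b]))
```

```text
t 8.45 p [ 0.6873 -0.3759 -0.0214] down [-0.011 -0.004 -1.   ] yaw -6.75 F [-6.1  0.7  6.5] w 0.0099 q [-0.58  0.75  1.26 -0.01  1.14  1.11]
t 8.5 p [ 0.6877 -0.376  -0.0214] down [-0.01  -0.004 -1.   ] yaw -6.76 F [-2.8  0.4  4. ] w 0.0091 q [-0.58  0.75  1.26 -0.01  1.14  1.11]
```

View pics/p6.png

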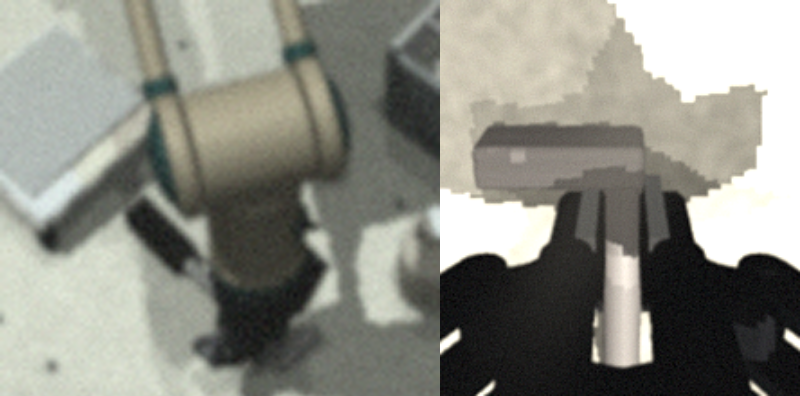

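The wrist picture shows the shank between the pads, with the tooth just ahead. In the scene crop the black handle is completely clear of the rack front. I'll release, rise and move back above the handle.

Emit:
arm_command:
  series:
    - {"dp": [0,0,0],"angular": [0,0,0],"gripper": 60}
    - {"dp": [0,0,0],"angular": [0,0,0],"gripper": 60}
    - {"dp": [0,0,0],"angular": [0,0,0],"gripper": 60}
    - {"dp": [-0.15,0,0],"angular": [0,0,0],"gripper": 60}
    - {"dp": [-0.35,0,0],"angular": [0,0,0],"gripper": 60}
    - {"dp": [-0.45,-0.2,0],"angular": [0,0,0],"gripper": 60}
    - {"dp": [-0.45,-0.35,0],"angular": [0,0,0],"gripper": 60}
    - {"dp": [-0.3,-0.35,0],"angular": [0,0,0],"gripper": 60}

```text
clock: 9.55
position: [0.5869, -0.3625, 0.1829]
ee_rot: [-0.469, -0.525, -0.471, 0.531]
contact_force: [0.5, -0.9, -0.5]
width: 0.06
```

Emit:
arm_command:
  series:
    - {"dp": [-0.15,-0.3,0],"angular": [0,0,0],"gripper": 60}
    - {"dp": [0,-0.15,0],"angular": [0,0,0],"gripper": 60}
    - {"dp": [0,0,0],"angular": [0,0,0],"gripper": 60}
    - {"dp": [0,0,0],"angular": [0,0,0],"gripper": 60}
    - {"dp": [0,0,0],"angular": [0,0,0],"gripper": 60}
    - {"dp": [0,0,0],"angular": [0,0,0],"gripper": 60}
    - {"dp": [0,0,0],"angular": [0,0,0],"gripper": 60}
    - {"dp": [0,0,0],"angular": [0,0,0],"gripper": 60}

```text
clock: 10.55
position: [0.5347, -0.3568, 0.2054]
ee_rot: [-0.472, -0.526, -0.468, 0.53]
contact_force: [-0.0, 0.7, -0.1]
width: 0.0601
```

```bash
cat > rodfit.py <<'E'
from cl import *
from plan import st
from scipy.optimize import minimize
def fit(d,x0):
    """fit rod (x,y,yaw) to cloud points near guess x0 by height template"""
    P=cloud(d);c=np.array(x0[:2])+.06*np.array([np.cos(x0[2]),np.sin(x0[2])])
    m=(d['depth']>0)&(np.hypot(P[...,0]-c[0],P[...,1]-c[1])<.14)&(P[...,2]<.04)&(P[...,2]>-.02)
    q=P[m]
    def cost(p):
        co,si=np.cos(p[2]),np.sin(p[2]);dx,dy=q[:,0]-p[0],q[:,1]-p[1];x=co*dx+si*dy;y=-si*dx+co*dy
        h=np.zeros(len(q));h[(abs(x)<35)&0>0]=0
        s=lambda a,w:1/(1+np.exp(-(w-abs(a))/.0012))
        H=np.maximum.reduce([.026*s(x,.035)*s(y,.013),.018*s(x-.09,.06)*s(y,.006),.022*s(x-.1565,.0065)*s(y-.017,.023)])
        return np.minimum(abs(H-q[:,2]),.012).mean()
    best=min((minimize(cost,[x0[0]+a,x0[1]+b,x0[2]],method='Nelder-Mead',options=dict(initial_simplex=[[x0[0]+a,x0[1]+b,x0[2]],[x0[0]+a+.01,x0[1]+b,x0[2]],[x0[0]+a,x0[1]+b+.01,x0[2]],[x0[0]+a,x0[1]+b,x0[2]+.06]])) for a in(-.012,0,.012) for b in(-.012,0,.012)),key=lambda r:r.fun)
    return best.x,best.fun,len(q)
def wgrab():
    d=grab('wrist');s=get_state();d['pos']=s['position'];d['rot']=s['ee_rot'];return d
E
python3 - <<'E'
from rodfit import *
st();d=wgrab();st()
for n,e in(('wrist',d),('scene',grab('scene'))):
    x,f,k=fit(e,(.553,-.357,-.12));print(n,x[:2].round(4),np.degrees(x[2]).round(2),f,k)
cv2.imwrite('pics/w7.png',d['image'])
E
```

```text
t 10.55 p [ 0.5347 -0.3568  0.2054] down [-0.001 -0.008 -1.   ] yaw -6.64 F [-0.   0.7 -0.1] w 0.0601 q [-0.69  0.38  1.36 -0.01  1.4   1.  ]
t 10.6 p [ 0.5347 -0.3568  0.2054] down [-0.001 -0.008 -1.   ] yaw -6.65 F [ 0.3 -0.3  1. ] w 0.0599 q [-0.69  0.38  1.36 -0.01  1.4   1.  ]
wrist [ 0.5535 -0.3604] -6.83 0.0009937711519595591 39150
scene [ 0.5561 -0.3572] -7.14 0.0027633301953349744 5845
```

```bash
python3 -c "
from plan import *
plan([((.5436,-.3592,.03),np.radians(-6.8),5)],60)"
```

```text
5 max 0.293 0.001
{"dp":[0.293,0.015,0.0],"angular":[0.0,0.001,0.0],"gripper":60}
{"dp":[0.293,0.016,0.0],"angular":[0.0,0.001,0.0],"gripper":60}
{"dp":[0.292,0.015,0.001],"angular":[0.001,0.001,0.0],"gripper":60}
{"dp":[0.293,0.016,0.001],"angular":[0.0,0.001,0.0],"gripper":60}
{"dp":[0.292,0.015,0.002],"angular":[0.001,0.001,0.0],"gripper":60}
```

Emit:
arm_command:
  series:
    - {"dp": [0.29,0.015,0],"angular": [0,0.001,0],"gripper": 60}
    - {"dp": [0.29,0.015,0],"angular": [0,0.001,0],"gripper": 60}
    - {"dp": [0.29,0.015,0],"angular": [0,0.001,0],"gripper": 60}
    - {"dp": [0.24,0.015,0],"angular": [0,0.001,0],"gripper": 60}
    - {"dp": [0.15,0.015,0],"angular": [0,0.001,0],"gripper": 60}
    - {"dp": [0.06,0,0],"angular": [0,0,0],"gripper": 60}
    - {"dp": [0,0,0],"angular": [0,0,0],"gripper": 60}
    - {"dp": [0,0,0],"angular": [0,0,0],"gripper": 60}

```text
clock: 11.65
position: [0.5468, -0.3614, 0.0469]
ee_rot: [0.473, 0.529, 0.467, -0.528]
contact_force: [-0.2, -0.3, 0.5]
width: 0.0603
```

```bash
python3 -c "
from plan import *
st()
plan([((.5436,-.3592,-.0165),np.radians(-6.8),4)],60)"
```

```text
t 11.65 p [ 0.5468 -0.3614  0.0469] down [ 0.007 -0.006 -1.   ] yaw -6.67 F [-0.2 -0.3  0.5] w 0.0603 q [-0.69  0.51  1.56 -0.    1.07  1.  ]
4 max 0.132 0.002
{"dp":[0.132,-0.008,-0.005],"angular":[0.0,0.001,-0.001],"gripper":60}
{"dp":[0.132,-0.008,-0.004],"angular":[0.0,0.001,-0.001],"gripper":60}
{"dp":[0.132,-0.008,-0.004],"angular":[0.001,0.001,-0.002],"gripper":60}
{"dp":[0.132,-0.007,-0.004],"angular":[0.0,0.0,-0.001],"gripper":60}
```

Emit:
arm_command:
  series:
    - {"dp": [0.13,-0.008,-0.004],"angular": [0,0.001,-0.001],"gripper": 60}
    - {"dp": [0.14,-0.008,-0.004],"angular": [0,0.001,-0.001],"gripper": 60}
    - {"dp": [0.13,-0.008,-0.004],"angular": [0,0.001,-0.001],"gripper": 60}
    - {"dp": [0.08,-0.008,-0.004],"angular": [0,0,-0.001],"gripper": 60}
    - {"dp": [0.04,0,0],"angular": [0,0,0],"gripper": 60}
    - {"dp": [0,0,0],"angular": [0,0,0],"gripper": 10}
    - {"dp": [0,0,0],"angular": [0,0,0],"gripper": 0}
    - {"dp": [0,0,0],"angular": [0,0,0],"gripper": 0}
  grip_force: 110

```text
clock: 12.65
position: [0.544, -0.3596, -0.0183]
ee_rot: [0.471, 0.529, 0.469, -0.528]
contact_force: [0.8, -0.3, -1.9]
width: 0.0237
```

Emit:
arm_command:
  series:
    - {"dp": [0,0,0],"angular": [0,0,0],"gripper": 0}
    - {"dp": [0,0,0],"angular": [0,0,0],"gripper": 0}
    - {"dp": [-0.08,0,0],"angular": [0,0,0],"gripper": 0}
    - {"dp": [-0.1,0,0],"angular": [0,0,0],"gripper": 0}
    - {"dp": [-0.08,0,0],"angular": [0,0,0],"gripper": 0}
    - {"dp": [-0.03,0,0],"angular": [0,0,0],"gripper": 0}
    - {"dp": [0,0,0],"angular": [0,0,0],"gripper": 0}
    - {"dp": [0,0,0],"angular": [0,0,0],"gripper": 0}

```text
clock: 13.65
position: [0.5441, -0.3598, 0.0199]
ee_rot: [0.472, 0.529, 0.469, -0.528]
contact_force: [-0.1, 0.6, -1.0]
width: 0.0238
```

```bash
python3 -c "
from plan import *
from rodfit import *
st();d=wgrab()
cv2.imwrite('pics/w8.png',d['image'])
P=cloud(d)
# rod heights: sample points in region ahead of handle
a=np.radians(-6.8);dx=P[...,0]-d['pos'][0];dy=P[...,1]-d['pos'][1]
x=np.cos(a)*dx+np.sin(a)*dy;y=-np.sin(a)*dx+np.cos(a)*dy;z=P[...,2]
for x0 in np.arange(.02,.20,.01):
    m=(abs(x-x0)<.005)&(abs(y)<.06)&(z>.015)&(z<.08)&(d['depth']>0)
    if m.sum()>3: print(round(x0,3),m.sum(),'y',y[m].min().round(4),y[m].max().round(4),'ztop',np.percentile(z[m],90).round(4))
"
```

```text
t 13.65 p [ 0.5441 -0.3598  0.0199] down [ 0.004 -0.003 -1.   ] yaw -6.65 F [-0.1  0.6 -1. ] w 0.0238 q [-0.69  0.53  1.59  0.    1.01  1.  ]
0.02 1029 y -0.0139 0.0122 ztop 0.0656
0.03 1101 y -0.0137 0.0123 ztop 0.0656
0.04 1540 y -0.0137 0.0123 ztop 0.0655
0.05 587 y -0.0118 0.0094 ztop 0.0584
0.06 560 y -0.0064 0.0055 ztop 0.0582
0.07 603 y -0.0062 0.0054 ztop 0.0583
0.08 633 y -0.006 0.0058 ztop 0.0582
0.09 685 y -0.0059 0.0056 ztop 0.0582
0.1 745 y -0.0061 0.0059 ztop 0.0583
0.11 822 y -0.006 0.0058 ztop 0.0583
0.12 308 y -0.0058 0.0061 ztop 0.0583
```

The rod is held level: handle top at 0.0655 m, so its underside is about 19.6 mm above the reported TCP. The origin is 10 mm ahead of the TCP and the yaw matches. I'll carry it to a pose in front of the guard.

```bash
python3 -c "
from plan import *
y=np.radians(-1.5)
plan([((.46,-.30,.11),y,4),((.432,-.0535,.06),y,8)],0)"
```

```text
12 max 0.256 0.015
{"dp":[-0.189,-0.188,-0.103],"angular":[-0.014,0.0,-0.001],"gripper":0}
{"dp":[-0.189,-0.185,-0.107],"angular":[-0.014,0.0,0.0],"gripper":0}
{"dp":[-0.188,-0.183,-0.111],"angular":[-0.015,0.001,-0.001],"gripper":0}
{"dp":[-0.188,-0.181,-0.116],"angular":[-0.014,0.0,0.0],"gripper":0}
{"dp":[0.052,-0.036,-0.256],"angular":[0.0,0.0,0.0],"gripper":0}
{"dp":[0.052,-0.036,-0.256],"angular":[0.0,0.0,0.0],"gripper":0}
{"dp":[0.052,-0.036,-0.256],"angular":[0.0,0.0,0.0],"gripper":0}
{"dp":[0.052,-0.036,-0.256],"angular":[0.0,0.0,0.0],"gripper":0}
{"dp":[0.052,-0.036,-0.256],"angular":[0.0,0.0,0.0],"gripper":0}
{"dp":[0.052,-0.036,-0.256],"angular":[0.0,0.0,0.0],"gripper":0}
{"dp":[0.051,-0.036,-0.256],"angular":[0.0,0.0,0.0],"gripper":0}
{"dp":[0.052,-0.036,-0.255],"angular":[0.0,0.001,0.0],"gripper":0}
```

Emit:
arm_command:
  series:
    - {"dp": [-0.189,-0.12,-0.05],"angular": [-0.014,0,0],"gripper": 0}
    - {"dp": [-0.189,-0.185,-0.1],"angular": [-0.014,0,0],"gripper": 0}
    - {"dp": [-0.188,-0.183,-0.11],"angular": [-0.014,0,0],"gripper": 0}
    - {"dp": [-0.15,-0.181,-0.116],"angular": [-0.014,0,0],"gripper": 0}
    - {"dp": [0,-0.05,-0.25],"angular": [0,0,0],"gripper": 0}
    - {"dp": [0.05,-0.036,-0.25],"angular": [0,0,0],"gripper": 0}
    - {"dp": [0.05,-0.036,-0.25],"angular": [0,0,0],"gripper": 0}
    - {"dp": [0.05,-0.036,-0.25],"angular": [0,0,0],"gripper": 0}

```text
clock: 14.7
position: [0.4479, -0.1848, 0.087]
ee_rot: [0.494, 0.507, 0.492, -0.507]
contact_force: [0.2, 0.2, -0.8]
width: 0.0236
```

```bash
python3 -c "
from plan import *
st()
y=np.radians(-1.5)
plan([((.432,-.0535,.06),y,4)],0)"
```

```text
t 14.7 p [ 0.4479 -0.1848  0.087 ] down [ 0.002 -0.002 -1.   ] yaw -1.67 F [ 0.2  0.2 -0.8] w 0.0236 q [-0.53  0.25  1.88 -0.    1.01  1.07]
4 max 0.273 0.001
{"dp":[0.056,-0.041,-0.272],"angular":[0.0,0.0,0.0],"gripper":0}
{"dp":[0.056,-0.041,-0.273],"angular":[-0.001,0.0,0.0],"gripper":0}
{"dp":[0.055,-0.041,-0.273],"angular":[0.0,0.0,-0.001],"gripper":0}
{"dp":[0.056,-0.041,-0.272],"angular":[-0.001,0.001,0.0],"gripper":0}
```

Emit:
arm_command:
  series:
    - {"dp": [0.055,-0.05,-0.25],"angular": [0,0,0],"gripper": 0}
    - {"dp": [0.055,-0.04,-0.25],"angular": [0,0,0],"gripper": 0}
    - {"dp": [0.055,-0.03,-0.25],"angular": [0,0,0],"gripper": 0}
    - {"dp": [0.03,-0.02,-0.18],"angular": [0,0,0],"gripper": 0}
    - {"dp": [0,0,-0.07],"angular": [0,0,0],"gripper": 0}
    - {"dp": [0,0,0],"angular": [0,0,0],"gripper": 0}
    - {"dp": [0,0,0],"angular": [0,0,0],"gripper": 0}
    - {"dp": [0,0,0],"angular": [0,0,0],"gripper": 0}

```text
clock: 15.7
position: [0.433, -0.06, 0.062]
ee_rot: [-0.494, -0.507, -0.492, 0.507]
contact_force: [0.2, 0.6, -2.4]
width: 0.0233
```

```bash
cat > gfit.py <<'E'
from rodfit import *
def look(x0=.71,y0=-.042):
    d=wgrab();P=cloud(d);ok=d['depth']>0
    X,Y,Z=P[...,0],P[...,1],P[...,2]
    m=ok&(Z>.05)&(Z<.064)&(abs(X-x0+.01)<.05)&(abs(Y-y0-.033)<.035)
    q=P[m];print('post',len(q),np.median(q,0).round(4) if len(q) else '',(q.min(0).round(4),q.max(0).round(4)) if len(q) else '')
    m=ok&(abs(Z-.118)<.008)&(abs(X-x0)<.12)&(abs(Y-y0)<.13);q=P[m][:,:2]
    # front edge: min x per y bin
    if len(q):
        b=[(yy,np.percentile(q[abs(q[:,1]-yy)<.005][:,0],2)) for yy in np.arange(y0-.09,y0+.09,.01) if (abs(q[:,1]-yy)<.005).sum()>5]
        b=np.array(b);f=np.polyfit(b[:,0],b[:,1],1);print('front x at y0',np.polyval(f,y0).round(4),'yaw',np.degrees(-np.arctan(f[0])).round(2),'y ext',q[:,1].min().round(4),q[:,1].max().round(4),len(b), (b[:,1]-np.polyval(f,b[:,0])).std().round(4))
    return d
E
python3 -c "
from gfit import *
st();d=look();st();cv2.imwrite('pics/w9.png',cv2.convertScaleAbs(d['image'],alpha=1.4))"
```

```text
t 15.7 p [ 0.433 -0.06   0.062] down [ 0.001 -0.001 -1.   ] yaw -1.6 F [ 0.2  0.6 -2.4] w 0.0233 q [-0.3   0.21  2.01 -0.    0.92  1.3 ]
post 0  
t 15.75 p [ 0.433  -0.0601  0.062 ] down [ 0.001 -0.001 -1.   ] yaw -1.6 F [ 0.4  0.2 -2.6] w 0.0239 q [-0.3   0.21  2.01 -0.    0.92  1.3 ]
```

Run:
```python
import gfit; from gfit import *
D={'w2':dict(np.load('w2.npz')),'side':grab('side'),'scene':grab('scene')}
for n,d in D.items():
    print(n);gfit.wgrab=lambda:d;look()
    P=cloud(d)
    if n!='scene':  # post upper region
        m=(d['depth']>0)&(abs(P[...,2]-.059)<.003)&(abs(P[...,0]-.705)<.02)&(abs(P[...,1]+.009)<.02);q=P[m];print('post top',len(q),q.mean(0).round(4),q.min(0).round(4),q.max(0).round(4))
```

```text
w2
post 125 [ 0.7063 -0.0102  0.0594] (array([ 0.6998, -0.0153,  0.05  ]), array([ 0.7131, -0.0009,  0.0621]))
front x at y0 0.6271 yaw -1.35 y ext -0.1423 0.0612 18 0.0007
post top 99 [ 0.7066 -0.0091  0.0596] [ 0.6998 -0.0153  0.0561] [ 0.7131 -0.0009  0.0619]
side
post 5 [ 0.712  -0.0097  0.0595] (array([ 0.7077, -0.0131,  0.0567]), array([ 0.7154, -0.0053,  0.0611]))
front x at y0 0.6294 yaw -1.81 y ext -0.1457 0.0599 18 0.0007
post top 5 [ 0.7119 -0.0091  0.0593] [ 0.7077 -0.0131  0.0567] [ 0.7154 -0.0053  0.0611]
scene
post 15 [ 0.7133 -0.0142  0.0593] (array([ 0.7074, -0.0192,  0.0507]), array([ 0.7194, -0.005 ,  0.0633]))
front x at y0 0.6328 yaw -2.15 y ext -0.1486 0.0593 18 0.0014
```

Emit:
arm_command:
  series:
    - {"dp": [0.12,0,0],"angular": [0,0,0],"gripper": 0}
    - {"dp": [0.15,0,0],"angular": [0,0,0],"gripper": 0}
    - {"dp": [0.12,0,0],"angular": [0,0,0],"gripper": 0}
    - {"dp": [0.06,0,0],"angular": [0,0,0],"gripper": 0}
    - {"dp": [0.02,0.05,0],"angular": [0,0,0],"gripper": 0}
    - {"dp": [0,0.08,0],"angular": [0,0,0],"gripper": 0}
    - {"dp": [0,0.06,0],"angular": [0,0,0],"gripper": 0}
    - {"dp": [0,0,0],"angular": [0,0,0],"gripper": 0}

```text
clock: 16.85
position: [0.4609, -0.0629, 0.006]
ee_rot: [0.495, 0.508, 0.49, -0.506]
contact_force: [0.2, 0.7, -1.6]
width: 0.024
```

```bash
cat > gs.py <<'E'
from plan import *
def g():
    st();p=get_state()['position'];s=p[0]*.9996-p[1]*.028;t=p[0]*.028+p[1]*.9996
    print('s',round(s,4),'t',round(t,4),'| hook face s',round(s+.16,4),'tip t',round(t+.0395,4),'rod z',round(p[2]+.0196,4))
if __name__=='__main__': g()
E
python3 gs.py
```

```text
t 16.85 p [ 0.4609 -0.0629  0.006 ] down [ 0.007 -0.003 -1.   ] yaw -1.72 F [ 0.2  0.7 -1.6] w 0.024 q [-0.28  0.33  2.03 -0.    0.78  1.32]
s 0.4625 t -0.05 | hook face s 0.6225 tip t -0.0105 rod z 0.0256
```

Emit:
arm_command:
  series:
    - {"dp": [0.01,0.08,0],"angular": [0,0,0],"gripper": 0}
    - {"dp": [0.005,0.13,0],"angular": [0,0,0],"gripper": 0}
    - {"dp": [0,0.16,0],"angular": [0,0,0],"gripper": 0}
    - {"dp": [0,0.16,0],"angular": [0,0,0],"gripper": 0}
    - {"dp": [0,0.14,0],"angular": [0,0,0],"gripper": 0}
    - {"dp": [0,0.09,0],"angular": [0,0,0],"gripper": 0}
    - {"dp": [0,0.03,0],"angular": [0,0,0],"gripper": 0}
    - {"dp": [0,0,0],"angular": [0,0,0],"gripper": 0}

```text
clock: 17.85
position: [0.5634, -0.0658, 0.0045]
ee_rot: [0.496, 0.509, 0.489, -0.506]
contact_force: [-0.3, -0.0, -2.3]
width: 0.0242
```

Run:
```python
from gs import *; from cl import *
g()
for n in('scene','side'):
    e=grab(n);P=cloud(e)
    m=(e['depth']>0)&(abs(P[...,2]-.0595)<.004)&(abs(P[...,0]-.705)<.03)&(abs(P[...,1]+.009)<.03);q=P[m];print(n,'post',len(q),q.mean(0).round(4))
    m=(e['depth']>0)&(abs(P[...,2]-.043)<.007)&(P[...,0]>.69)&(P[...,0]<.78)&(P[...,1]>-.07)&(P[...,1]<.03);q=P[m]
    print('tooth-ish',len(q),q.min(0).round(4) if len(q) else '',q.max(0).round(4) if len(q) else '')
a=cv2.resize(cv2.convertScaleAbs(load('scene')['image'][185:275,330:420],alpha=1.6),(400,400),interpolation=cv2.INTER_CUBIC)
b=cv2.resize(cv2.convertScaleAbs(load('side')['image'][130:205,230:305],alpha=1.6),(400,400),interpolation=cv2.INTER_CUBIC)
cv2.imwrite('pics/g10.png',np.hstack([a,b]))
```

```text
t 17.85 p [ 0.5634 -0.0658  0.0045] down [ 0.009 -0.003 -1.   ] yaw -1.7 F [-0.3 -0.  -2.3] w 0.0242 q [-0.24  0.45  1.81 -0.    0.87  1.36]
s 0.5651 t -0.05 | hook face s 0.7251 tip t -0.0105 rod z 0.0241
scene post 12 [ 0.7127 -0.0113  0.0586]
tooth-ish 66 [ 0.69   -0.0697  0.0362] [ 0.7421 -0.011   0.05  ]
side post 5 [ 0.7125 -0.0095  0.0587]
tooth-ish 19 [ 0.7206 -0.0696  0.0426] [ 0.7369 -0.0288  0.0492]
```

Emit:
arm_command:
  series:
    - {"dp": [0,0.01,-0.04],"angular": [0,0,0],"gripper": 0}
    - {"dp": [0,0,-0.06],"angular": [0,0,0],"gripper": 0}
    - {"dp": [0,0,-0.07],"angular": [0,0,0],"gripper": 0}
    - {"dp": [0,0,-0.07],"angular": [0,0,0],"gripper": 0}
    - {"dp": [0,0,-0.05],"angular": [0,0,0],"gripper": 0}
    - {"dp": [0,0,-0.02],"angular": [0,0,0],"gripper": 0}
    - {"dp": [0,0,0],"angular": [0,0,0],"gripper": 0}
    - {"dp": [0,0,0],"angular": [0,0,0],"gripper": 0}

```text
clock: 18.95
position: [0.5638, -0.0252, 0.0047]
ee_rot: [0.495, 0.508, 0.49, -0.506]
contact_force: [0.0, 0.4, -1.1]
width: 0.024
```

Run:
```python
from gs import *; from cl import *
g()
for n in('scene','side'):
    e=grab(n)
a=cv2.resize(cv2.convertScaleAbs(load('scene')['image'][185:275,330:420],alpha=1.6),(400,400),interpolation=cv2.INTER_CUBIC)
b=cv2.resize(cv2.convertScaleAbs(load('side')['image'][130:205,230:305],alpha=1.6),(400,400),interpolation=cv2.INTER_CUBIC)
cv2.imwrite('pics/g11.png',np.hstack([a,b]))
```

```text
t 18.95 p [ 0.5638 -0.0252  0.0047] down [ 0.008 -0.003 -1.   ] yaw -1.68 F [ 0.   0.4 -1.1] w 0.024 q [-0.17  0.44  1.82 -0.    0.87  1.43]
s 0.5643 t -0.0094 | hook face s 0.7243 tip t 0.0301 rod z 0.0243
```

View pics/g11.png

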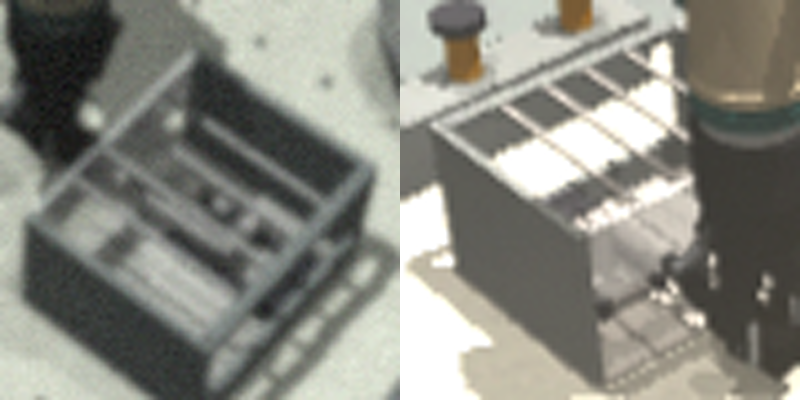

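The scene half shows the shank in the gap and the tooth behind the post, near (235,225) and (215,205). There is no contact force, so I'll draw it back.

Emit:
arm_command:
  series:
    - {"dp": [0,-0.03,0],"angular": [0,0,0],"gripper": 0}
    - {"dp": [0,-0.05,0],"angular": [0,0,0],"gripper": 0}
    - {"dp": [0,-0.06,0],"angular": [0,0,0],"gripper": 0}
    - {"dp": [0,-0.06,0],"angular": [0,0,0],"gripper": 0}
    - {"dp": [0,-0.06,0],"angular": [0,0,0],"gripper": 0}
    - {"dp": [0,-0.06,0],"angular": [0,0,0],"gripper": 0}
    - {"dp": [0,-0.04,0],"angular": [0,0,0],"gripper": 0}
    - {"dp": [0,0,0],"angular": [0,0,0],"gripper": 0}

```text
clock: 20.05
position: [0.5215, -0.0244, 0.0048]
ee_rot: [0.497, 0.511, 0.488, -0.504]
contact_force: [3.7, 0.6, -3.1]
width: 0.0241
```

```bash
python3 gs.py
```

```text
t 20.05 p [ 0.5215 -0.0244  0.0048] down [ 0.016 -0.003 -1.   ] yaw -1.75 F [ 3.7  0.6 -3.1] w 0.0241 q [-0.18  0.39  1.92 -0.    0.82  1.42]
s 0.522 t -0.0097 | hook face s 0.682 tip t 0.0298 rod z 0.0244
```

Emit:
arm_command:
  series:
    - {"dp": [0,-0.02,0],"angular": [0,0,0],"gripper": 0}
    - {"dp": [0,-0.03,0],"angular": [0,0,0],"gripper": 0}
    - {"dp": [0,-0.03,0],"angular": [0,0,0],"gripper": 0}
    - {"dp": [0,-0.03,0],"angular": [0,0,0],"gripper": 0}
    - {"dp": [0,-0.03,0],"angular": [0,0,0],"gripper": 0}
    - {"dp": [0,-0.03,0],"angular": [0,0,0],"gripper": 0}
    - {"dp": [0,-0.03,0],"angular": [0,0,0],"gripper": 0}
    - {"dp": [0,-0.03,0],"angular": [0,0,0],"gripper": 0}

```text
clock: 21.05
position: [0.5232, -0.0266, 0.0085]
ee_rot: [0.51, 0.523, 0.472, -0.493]
contact_force: [11.7, 2.0, -8.7]
width: 0.0241
```

Run:
```python
from gs import *; from cl import *
g()
for n in('scene','side'):
    e=grab(n);P=cloud(e)
    m=(e['depth']>0)&(abs(P[...,2]-.0595)<.004)&(abs(P[...,0]-.68)<.035)&(abs(P[...,1]+.009)<.03);q=P[m];print(n,'post',len(q),q.mean(0).round(4),q.min(0).round(4),q.max(0).round(4))
g()
```

```text
t 21.05 p [ 0.5232 -0.0266  0.0085] down [ 0.069 -0.009 -0.998] yaw -1.94 F [11.7  2.  -8.7] w 0.0241 q [-0.19  0.37  1.95  0.01  0.75  1.41]
s 0.5238 t -0.012 | hook face s 0.6838 tip t 0.0275 rod z 0.0281
scene post 26 [ 0.6848 -0.0149  0.0582] [ 0.6534 -0.0363  0.0556] [0.6964 0.0018 0.0616]<stdin>:5: RuntimeWarning: Mean of empty slice.
  ret = um.true_divide(
Traceback (most recent call last):
ValueError: zero-size array to reduction operation minimum which has no identity
```

Force rose to 11.7 N with no further travel and the tool tilted 4°. That is likely the end stop, but I'll level out and measure before trusting it.

Run:
```python
from gs import *; from cl import *
plan([((.523,-.0262,.005),np.radians(-1.6),2)],0)
e=load('scene');P=cloud(e)
o=dict(np.load('w2.npz'))
m=(e['depth']>0)&(abs(P[...,2]-.0595)<.0035)&(abs(P[...,0]-.68)<.04)&(abs(P[...,1]+.012)<.035)
v,u=np.nonzero(m)
for a,b in zip(v,u):print((b,a),P[a,b].round(3).tolist(),end=' ')
for x in(.6727,.6787,.7127):print(x,proj(e,[x,-.0105,.06]))
```

```text
2 max 0.015 0.022
{"dp":[0.014,-0.002,-0.002],"angular":[-0.002,0.002,-0.022],"gripper":0}
{"dp":[0.015,-0.001,-0.001],"angular":[-0.002,0.002,-0.022],"gripper":0}
(np.int64(372), np.int64(223)) [0.677, -0.002, 0.058] (np.int64(369), np.int64(224)) [0.672, -0.013, 0.06] (np.int64(372), np.int64(224)) [0.68, -0.007, 0.061] (np.int64(375), np.int64(224)) [0.686, 0.002, 0.057] (np.int64(361), np.int64(225)) [0.653, -0.032, 0.059] (np.int64(370), np.int64(225)) [0.676, -0.013, 0.058] (np.int64(371), np.int64(225)) [0.679, -0.01, 0.057] (np.int64(372), np.int64(225)) [0.681, -0.008, 0.057] (np.int64(375), np.int64(225)) [0.689, -0.002, 0.057] (np.int64(371), np.int64(226)) [0.682, -0.014, 0.06] (np.int64(373), np.int64(226)) [0.686, -0.009, 0.057] (np.int64(374), np.int64(226)) [0.689, -0.007, 0.058] (np.int64(375), np.int64(226)) [0.693, -0.007, 0.061] (np.int64(376), np.int64(226)) [0.695, -0.005, 0.062] (np.int64(370), np.int64(227)) [0.681, -0.019, 0.058] (np.int64(372), np.int64(227)) [0.687, -0.016, 0.061] (np.int64(376), np.int64(227)) [0.696, -0.006, 0.058] (np.int64(374), np.int64(228)) [0.693, -0.013, 0.057] (np.int64(371), np.int64(229)) [0.689, -0.024, 0.06] (np.int64(369), np.int64(232)) [0.689, -0.036, 0.056] (np.int64(370), np.int64(232)) [0.693, -0.036, 0.061] (np.int64(371), np.int64(232)) [0.695, -0.032, 0.057] 0.6727 [369.52403061 223.6961997 ]
0.6787 [370.98619426 224.66187134]
0.7127 [379.35265539 230.18741858]
```

Emit:
arm_command:
  series:
    - {"dp": [0.014,0.01,0],"angular": [-0.002,0.002,-0.022],"gripper": 0}
    - {"dp": [0.01,0,0],"angular": [-0.002,0.002,-0.02],"gripper": 0}
    - {"dp": [0,0,0],"angular": [0,0,-0.005],"gripper": 0}
    - {"dp": [0,-0.03,0],"angular": [0,0,-0.003],"gripper": 0}
    - {"dp": [0,-0.04,0],"angular": [0,0,-0.006],"gripper": 0}
    - {"dp": [0,-0.05,0],"angular": [0,0,-0.008],"gripper": 0}
    - {"dp": [0,-0.05,0],"angular": [0,0,-0.01],"gripper": 0}
    - {"dp": [0,-0.05,0],"angular": [0,0,-0.01],"gripper": 0}

```text
clock: 22.15
position: [0.5205, -0.0267, 0.0095]
ee_rot: [-0.488, -0.502, -0.497, 0.512]
contact_force: [13.0, 1.1, -9.7]
width: 0.024
```

```bash
python3 gs.py
```

```text
t 22.15 p [ 0.5205 -0.0267  0.0095] down [-0.02 -0.   -1.  ] yaw -1.69 F [13.   1.1 -9.7] w 0.024 q [-0.18  0.4   1.88 -0.    0.88  1.42]
s 0.521 t -0.0121 | hook face s 0.681 tip t 0.0274 rod z 0.0291
```

Stalled again at the same place (hook face 0.681, predicted 0.681) with 13 N, so it is at the stop. I'll unhook: forward, then right, then out.

Run:
```python
from gs import *
y=np.radians(-1.65)
plan([((.530,-.0265,.006),y,2),((.529,-.068,.006),y,4)],0)
```

```text
6 max 0.087 0.006
{"dp":[0.014,0.04,-0.002],"angular":[0.0,0.0,0.006],"gripper":0}
{"dp":[0.014,0.039,-0.002],"angular":[0.0,0.001,0.006],"gripper":0}
{"dp":[0.0,0.001,0.087],"angular":[0.0,0.0,0.0],"gripper":0}
{"dp":[0.0,0.0,0.086],"angular":[0.0,0.0,0.0],"gripper":0}
{"dp":[0.0,0.001,0.087],"angular":[0.0,0.0,0.0],"gripper":0}
{"dp":[0.0,0.0,0.086],"angular":[0.0,0.0,0.0],"gripper":0}
```

Emit:
arm_command:
  series:
    - {"dp": [0.01,0.04,0],"angular": [0,0,0.006],"gripper": 0}
    - {"dp": [0.01,0.03,0],"angular": [0,0,0.006],"gripper": 0}
    - {"dp": [0,0,0.05],"angular": [0,0,0],"gripper": 0}
    - {"dp": [0,0,0.07],"angular": [0,0,0],"gripper": 0}
    - {"dp": [0,0,0.08],"angular": [0,0,0],"gripper": 0}
    - {"dp": [0,0,0.07],"angular": [0,0,0],"gripper": 0}
    - {"dp": [0,0,0.04],"angular": [0,0,0],"gripper": 0}
    - {"dp": [0,0,0],"angular": [0,0,0],"gripper": 0}

```text
clock: 23.15
position: [0.5235, -0.0672, 0.0065]
ee_rot: [-0.491, -0.506, -0.494, 0.509]
contact_force: [0.6, 0.2, -2.3]
width: 0.0238
```

Run:
```python
from gs import *; from cl import *
g()
for n in('scene','side'):
    e=grab(n);P=cloud(e)
    m=(e['depth']>0)&(abs(P[...,2]-.0595)<.0035)&(abs(P[...,0]-.68)<.04)&(abs(P[...,1]+.011)<.016)
    q=P[m];print(n,len(q),np.median(q,0).round(4) if len(q) else '',q[:,0].round(3),q[:,1].round(3))
```

```text
t 23.15 p [ 0.5235 -0.0672  0.0065] down [-0.006 -0.001 -1.   ] yaw -1.74 F [ 0.6  0.2 -2.3] w 0.0238 q [-0.26  0.41  1.88 -0.    0.86  1.35]
s 0.5251 t -0.0525 | hook face s 0.6851 tip t -0.013 rod z 0.0261
scene 14 [ 0.6778 -0.0115  0.0595] [0.672 0.675 0.678 0.671 0.677 0.68  0.674 0.677 0.682 0.676 0.679 0.682
 0.684 0.687] [-0.008 -0.005 -0.005 -0.011 -0.008 -0.006 -0.015 -0.013 -0.01  -0.017
 -0.017 -0.016 -0.012 -0.016]
side 0  [] []
```

The scene-camera post moved from 0.713 to 0.678, which is 45 mm behind the guard front, i.e. drawn about 40 mm. Withdrawing.

Emit:
arm_command:
  series:
    - {"dp": [0,-0.08,0],"angular": [0,0,0],"gripper": 0}
    - {"dp": [0,-0.13,0],"angular": [0,0,0],"gripper": 0}
    - {"dp": [0,-0.16,0],"angular": [0,0,0],"gripper": 0}
    - {"dp": [0,-0.16,0],"angular": [0,0,0],"gripper": 0}
    - {"dp": [0,-0.14,0],"angular": [0,0,0],"gripper": 0}
    - {"dp": [0,-0.08,0],"angular": [0,0,0],"gripper": 0}
    - {"dp": [0,-0.02,0],"angular": [0,0,0],"gripper": 0}
    - {"dp": [0,0,0],"angular": [0,0,0],"gripper": 0}

```text
clock: 24.25
position: [0.4214, -0.0614, 0.0072]
ee_rot: [-0.491, -0.504, -0.496, 0.509]
contact_force: [0.7, -0.9, -2.2]
width: 0.024
```

Run:
```python
from gs import *; from rodfit import *
g();d=wgrab();P=cloud(d);a=np.radians(-1.7);dx=P[...,0]-d['pos'][0];dy=P[...,1]-d['pos'][1]
x=np.cos(a)*dx+np.sin(a)*dy;y=-np.sin(a)*dx+np.cos(a)*dy;z=P[...,2]
for x0 in np.arange(.02,.20,.02):
    m=(abs(x-x0)<.005)&(abs(y)<.06)&(z>.015)&(z<.08)&(d['depth']>0)
    if m.sum()>3: print(round(x0,3),'y',y[m].min().round(4),y[m].max().round(4),'ztop',np.percentile(z[m],90).round(4))
plan([((.424,-.064,-.0185),np.radians(-1.65),4)],0)
```

```text
t 24.25 p [ 0.4214 -0.0614  0.0072] down [-0.01  0.   -1.  ] yaw -1.57 F [ 0.7 -0.9 -2.2] w 0.024 q [-0.31  0.29  2.1  -0.    0.77  1.29]
s 0.4229 t -0.0496 | hook face s 0.5829 tip t -0.0101 rod z 0.0268
0.02 y -0.014 0.0121 ztop 0.0528
0.04 y -0.0138 0.0123 ztop 0.0524
0.06 y -0.0064 0.0055 ztop 0.0448
0.08 y -0.006 0.0057 ztop 0.0446
0.1 y -0.0061 0.0058 ztop 0.0442
0.12 y -0.0059 0.0061 ztop 0.0439
4 max 0.054 0.002
{"dp":[0.053,0.006,0.005],"angular":[0.0,0.0,0.002],"gripper":0}
{"dp":[0.054,0.005,0.005],"angular":[0.0,0.0,0.001],"gripper":0}
{"dp":[0.053,0.006,0.005],"angular":[0.0,0.0,0.002],"gripper":0}
{"dp":[0.054,0.005,0.006],"angular":[0.001,0.0,0.001],"gripper":0}
```

Emit:
arm_command:
  series:
    - {"dp": [0.05,0,0],"angular": [0,0,0.003],"gripper": 0}
    - {"dp": [0.06,0,0],"angular": [0,0,0.003],"gripper": 0}
    - {"dp": [0.05,0,0],"angular": [0,0,0],"gripper": 0}
    - {"dp": [0.03,0,0],"angular": [0,0,0],"gripper": 0}
    - {"dp": [0.012,0,0],"angular": [0,0,0],"gripper": 0}
    - {"dp": [0.006,0,0],"angular": [0,0,0],"gripper": 0}
    - {"dp": [0,0,0],"angular": [0,0,0],"gripper": 0}
    - {"dp": [0,0,0],"angular": [0,0,0],"gripper": 0}

```text
clock: 25.3
position: [0.4232, -0.0618, -0.0183]
ee_rot: [0.494, 0.507, 0.493, -0.506]
contact_force: [0.0, 0.9, -1.9]
width: 0.0241
```

```bash
python3 gs.py
```

```text
t 25.3 p [ 0.4232 -0.0618 -0.0183] down [ 0.001 -0.    -1.   ] yaw -1.54 F [ 0.   0.9 -1.9] w 0.0241 q [-0.31  0.33  2.13  0.    0.68  1.29]
s 0.4248 t -0.0499 | hook face s 0.5848 tip t -0.0104 rod z 0.0013
```

Only about 1 mm above the bench. I'll ease down, open, rise and look.

Emit:
arm_command:
  series:
    - {"dp": [0.01,0,0],"angular": [0,0,0],"gripper": 0}
    - {"dp": [0,0,0],"angular": [0,0,0],"gripper": 55}
    - {"dp": [0,0,0],"angular": [0,0,0],"gripper": 55}
    - {"dp": [0,0,0],"angular": [0,0,0],"gripper": 55}
    - {"dp": [-0.1,0,0],"angular": [0,0,0],"gripper": 55}
    - {"dp": [-0.3,0,0],"angular": [0,0,0],"gripper": 55}
    - {"dp": [-0.45,0,0],"angular": [0,0,0],"gripper": 55}
    - {"dp": [-0.45,0,0],"angular": [0,0,0],"gripper": 55}

```text
clock: 26.3
position: [0.4208, -0.0611, 0.1399]
ee_rot: [-0.491, -0.506, -0.495, 0.508]
contact_force: [1.3, -0.6, -0.1]
width: 0.0548
```

Emit:
arm_command:
  series:
    - {"dp": [-0.35,0,0],"angular": [0,0,0],"gripper": 40}
    - {"dp": [-0.15,0,0],"angular": [0,0,0],"gripper": 0}
    - {"dp": [0,0,0],"angular": [0,0,0],"gripper": 0}
    - {"dp": [0,0,0],"angular": [0,0,0],"gripper": 0}
    - {"dp": [0,0,0],"angular": [0,0,0],"gripper": 0}
    - {"dp": [0,0,0],"angular": [0,0,0],"gripper": 0}
    - {"dp": [0,0,0],"angular": [0,0,0],"gripper": 0}
    - {"dp": [0,0,0],"angular": [0,0,0],"gripper": 0}

```text
clock: 27.3
position: [0.4208, -0.0611, 0.2052]
ee_rot: [-0.493, -0.507, -0.494, 0.507]
contact_force: [-0.4, -1.0, -0.0]
width: 0.0002
```

Run:
```python
from gs import *; from rodfit import *; import gfit
st();d=wgrab();np.savez('w12.npz',**d)
x,f,k=fit(d,(.433,-.063,-.027));print('rod',x[:2].round(4),np.degrees(x[2]).round(2),f)
gfit.wgrab=lambda:d;gfit.look(.711)
P=cloud(d);m=(d['depth']>0)&(abs(P[...,2]-.0595)<.004)&(abs(P[...,0]-.68)<.05)&(abs(P[...,1]+.01)<.015);q=P[m];print('post',len(q),q.mean(0).round(4) if len(q) else '')
# keys from all cams
for n,e in(('side',grab('side')),('scene',grab('scene')),('wrist',d)):
    P=cloud(e);m=(e['depth']>0)&(abs(P[...,2]-.0765)<.005)&(abs(P[...,0]-.5)<.12)&(abs(P[...,1]-.31)<.12)
    lab=cv2.connectedComponentsWithStats(cv2.morphologyEx(m.astype('u1'),cv2.MORPH_OPEN,np.ones((2,2))))
    for i in range(1,lab[0]):
        if lab[2][i,4]>30:
            q=P[(lab[1]==i)&m];r=cv2.minAreaRect((q[:,:2]*1000).astype('f4'));print(n,len(q),'mean',q.mean(0).round(4),'rect c',np.round(r[0],1),np.round(r[1],1),round(r[2],1))
```

```text
t 27.3 p [ 0.4208 -0.0611  0.2052] down [-0.001  0.001 -1.   ] yaw -1.55 F [-0.4 -1.  -0. ] w 0.0002 q [-0.31  0.05  1.8   0.    1.29  1.29]
rod [ 0.4332 -0.063 ] -0.97 0.0009714392595665167
post 0  
post 0 
side 134 mean [0.5469 0.2778 0.0753] rect c [547.9 277.3] [21.7 67.4] 8.4
side 218 mean [0.4605 0.266  0.0755] rect c [461.5 265.8] [56.3 52.1] 50.2
side 216 mean [0.5352 0.3645 0.0754] rect c [537.6 363.7] [44.3 45.3] 7.6
side 247 mean [0.4485 0.3533 0.0758] rect c [449.1 352.7] [48.1 47.3] 49.9
scene 83 mean [0.4599 0.3481 0.0768] rect c [461.3 348.2] [46.  44.4] 35.4
scene 50 mean [0.5437 0.3624 0.0771] rect c [547.3 360.2] [40.3 40. ] 15.5
scene 77 mean [0.4718 0.2605 0.0761] rect c [470.3 262. ] [45.8 54.8] 66.2
scene 39 mean [0.5572 0.2823 0.0767] rect c [555.1 283.6] [20.8 48.1] 9.3
wrist 74 mean [0.5468 0.2401 0.0742] rect c [547.6 240. ] [ 5.5 13.8] 74.7
wrist 1769 mean [0.4615 0.2526 0.0768] rect c [459.6 256.3] [48.8 58.6] 52.6
```

Rod fit: flat at (0.433,-0.063), hook about 45 mm outside the guard front. One more view from above between the guard and console will check the bolt and locate the keys.

Run:
```python
from gs import *
plan([((.54,.10,.30),np.radians(0),6)],0)
```

```text
6 max 0.228 0.003
{"dp":[-0.131,0.159,-0.228],"angular":[-0.003,0.0,0.0],"gripper":0}
{"dp":[-0.131,0.16,-0.228],"angular":[-0.003,0.0,0.0],"gripper":0}
{"dp":[-0.131,0.161,-0.227],"angular":[-0.003,0.0,0.0],"gripper":0}
{"dp":[-0.132,0.163,-0.226],"angular":[-0.003,0.0,0.0],"gripper":0}
{"dp":[-0.131,0.164,-0.225],"angular":[-0.003,0.0,0.0],"gripper":0}
{"dp":[-0.132,0.164,-0.224],"angular":[-0.002,0.0,0.0],"gripper":0}
```

Emit:
arm_command:
  series:
    - {"dp": [-0.13,0.16,-0.228],"angular": [-0.003,0,0],"gripper": 0}
    - {"dp": [-0.13,0.16,-0.228],"angular": [-0.003,0,0],"gripper": 0}
    - {"dp": [-0.13,0.16,-0.227],"angular": [-0.003,0,0],"gripper": 0}
    - {"dp": [-0.13,0.16,-0.226],"angular": [-0.003,0,0],"gripper": 0}
    - {"dp": [-0.13,0.16,-0.22],"angular": [-0.003,0,0],"gripper": 0}
    - {"dp": [-0.08,0.1,-0.14],"angular": [-0.002,0,0],"gripper": 0}
    - {"dp": [0,0,0],"angular": [0,0,0],"gripper": 0}
    - {"dp": [0,0,0],"angular": [0,0,0],"gripper": 0}

```text
clock: 28.45
position: [0.5343, 0.0931, 0.2946]
ee_rot: [-0.499, -0.5, -0.5, 0.501]
contact_force: [1.1, -0.3, -0.2]
width: -0.0001
```

Run:
```python
from gs import *; from rodfit import *; import gfit
st();d=wgrab();np.savez('w13.npz',**d);st()
gfit.wgrab=lambda:d;gfit.look(.711)
P=cloud(d);m=(d['depth']>0)&(abs(P[...,2]-.0595)<.004)&(abs(P[...,0]-.685)<.045)&(abs(P[...,1]+.01)<.02);q=P[m];print('post',len(q),q.mean(0).round(4) if len(q) else '',q.min(0),q.max(0))
e=d
P=cloud(e);m=(e['depth']>0)&(abs(P[...,2]-.0765)<.005)&(abs(P[...,0]-.5)<.12)&(abs(P[...,1]-.31)<.12)
lab=cv2.connectedComponentsWithStats(cv2.morphologyEx(m.astype('u1'),cv2.MORPH_OPEN,np.ones((2,2))))
for i in range(1,lab[0]):
    if lab[2][i,4]>30:
        q=P[(lab[1]==i)&m];r=cv2.minAreaRect((q[:,:2]*1000).astype('f4'));print(len(q),'mean',q.mean(0).round(4),'rect c',np.round(r[0],1),np.round(r[1],1),round(r[2],1))
im=cv2.convertScaleAbs(d['image'],alpha=1.3);cv2.imwrite('pics/w13.png',im)
```

```text
t 28.45 p [0.5343 0.0931 0.2946] down [-0.002 -0.001 -1.   ] yaw -0.06 F [ 1.1 -0.3 -0.2] w -0.0001 q [ 0.04  0.19  1.41 -0.    1.54  1.62]
t 28.5 p [0.5344 0.093  0.2947] down [-0.002 -0.001 -1.   ] yaw -0.08 F [ 0.1  0.8 -0.2] w -0.0002 q [ 0.04  0.19  1.41 -0.    1.54  1.62]
post 52 [ 0.6739 -0.0136  0.0598] (array([ 0.668 , -0.017 ,  0.0513]), array([ 0.6807, -0.0042,  0.0628]))
front x at y0 0.6293 yaw -1.78 y ext -0.1457 0.0568 18 0.0003
post 46 [ 0.6743 -0.0133  0.0599] [ 0.66799938 -0.01701667  0.05650131] [ 0.68072669 -0.00445848  0.06279536]
824 mean [0.5503 0.2721 0.0773] rect c [549.8 273.1] [23.  67.2] 7.5
1114 mean [0.5388 0.3587 0.0772] rect c [538.2 359.9] [44.9 46.3] 6.9
1043 mean [0.4641 0.2605 0.0772] rect c [462.9 261.1] [57.6 58.8] 53.0
962 mean [0.4523 0.3474 0.0773] rect c [451.3 348.2] [50.8 53.3] 35.7
```

The post is now 45 mm behind the guard front, so the bolt is fully drawn. Keys from the wrist camera and console model: round (0.451,0.348), bar (0.550,0.273), square (0.538,0.360). Moving above the round key.

Run:
```python
from gs import *
plan([((.4513,.3483,.10),np.radians(7.5),7)],0)
```

```text
7 max 0.313 0.012
{"dp":[0.232,-0.099,-0.304],"angular":[-0.012,0.0,0.0],"gripper":0}
{"dp":[0.232,-0.093,-0.306],"angular":[-0.012,0.0,0.0],"gripper":0}
{"dp":[0.232,-0.087,-0.307],"angular":[-0.012,0.0,0.0],"gripper":0}
{"dp":[0.232,-0.082,-0.309],"angular":[-0.012,0.0,0.0],"gripper":0}
{"dp":[0.231,-0.076,-0.311],"angular":[-0.012,0.0,0.0],"gripper":0}
{"dp":[0.232,-0.07,-0.312],"angular":[-0.012,0.0,0.001],"gripper":0}
{"dp":[0.231,-0.064,-0.313],"angular":[-0.012,0.0,0.0],"gripper":0}
```

Emit:
arm_command:
  series:
    - {"dp": [0.1,-0.099,-0.304],"angular": [-0.012,0,0],"gripper": 0}
    - {"dp": [0.22,-0.093,-0.306],"angular": [-0.012,0,0],"gripper": 0}
    - {"dp": [0.23,-0.087,-0.307],"angular": [-0.012,0,0],"gripper": 0}
    - {"dp": [0.23,-0.082,-0.309],"angular": [-0.012,0,0],"gripper": 0}
    - {"dp": [0.23,-0.076,-0.311],"angular": [-0.012,0,0],"gripper": 0}
    - {"dp": [0.18,-0.07,-0.312],"angular": [-0.012,0,0],"gripper": 0}
    - {"dp": [0.08,-0.03,-0.15],"angular": [-0.005,0,0],"gripper": 0}
    - {"dp": [0,0,0],"angular": [0,0,0],"gripper": 0}

```text
clock: 29.5
position: [0.4543, 0.3257, 0.1361]
ee_rot: [0.528, 0.469, 0.526, -0.474]
contact_force: [0.3, -1.3, 0.1]
width: -0.0002
```

Run:
```python
from gs import *
st();plan([((.4513,.3483,.06),np.radians(7.5),4)],0)
```

```text
t 29.5 p [0.4543 0.3257 0.1361] down [-0.002 -0.007 -1.   ] yaw 6.41 F [ 0.3 -1.3  0.1] w -0.0002 q [ 0.5   0.31  1.65 -0.01  1.19  1.96]
4 max 0.159 0.003
{"dp":[0.158,0.0,-0.049],"angular":[-0.003,0.001,0.001],"gripper":0}
{"dp":[0.158,-0.001,-0.048],"angular":[-0.003,0.001,0.0],"gripper":0}
{"dp":[0.159,0.0,-0.048],"angular":[-0.003,0.001,0.001],"gripper":0}
{"dp":[0.158,0.0,-0.048],"angular":[-0.003,0.001,0.0],"gripper":0}
```

Emit:
arm_command:
  series:
    - {"dp": [0.1,0,-0.049],"angular": [-0.003,0.001,0.001],"gripper": 0}
    - {"dp": [0.15,0,-0.048],"angular": [-0.003,0.001,0],"gripper": 0}
    - {"dp": [0.15,0,-0.048],"angular": [-0.003,0.001,0.001],"gripper": 0}
    - {"dp": [0.11,0,-0.03],"angular": [0,0,0],"gripper": 0}
    - {"dp": [0.05,0,0],"angular": [0,0,0],"gripper": 0}
    - {"dp": [0.01,0,0],"angular": [0,0,0],"gripper": 0}
    - {"dp": [0,0,0],"angular": [0,0,0],"gripper": 0}
    - {"dp": [0,0,0],"angular": [0,0,0],"gripper": 0}

```text
clock: 30.5
position: [0.458, 0.3427, 0.0688]
ee_rot: [0.531, 0.471, 0.526, -0.467]
contact_force: [0.5, 0.1, -0.5]
width: 0.0001
```

Run:
```python
from gs import *; from rodfit import *
st();d=wgrab();P=cloud(d)
# fingertip lowest z near TCP axis, front face
q=P[(d['depth']>0)&(np.hypot(P[...,0]-d['pos'][0],P[...,1]-d['pos'][1])<.016)&(P[...,2]>.081)];print('tip z min',np.sort(q[:,2])[:8].round(4),'xy',q[np.argsort(q[:,2])[:8],:2].mean(0).round(4))
```

```text
t 30.5 p [0.458  0.3427 0.0688] down [ 0.01 -0.   -1.  ] yaw 6.85 F [ 0.5  0.1 -0.5] w 0.0001 q [ 0.52  0.38  1.73 -0.01  1.03  1.98]
tip z min [0.0947 0.095  0.0954 0.0954 0.0954 0.0954 0.0956 0.0956] xy [0.4678 0.3446]
```

Emit:
arm_command:
  series:
    - {"dp": [0,-0.026,-0.027],"angular": [-0.004,0,-0.004],"gripper": 0}
    - {"dp": [0.02,-0.026,-0.027],"angular": [0,0,-0.002],"gripper": 0}
    - {"dp": [0.05,0,0],"angular": [0,0,0],"gripper": 0}
    - {"dp": [0.05,0,0],"angular": [0,0,0],"gripper": 0}
    - {"dp": [0.05,0,0],"angular": [0,0,0],"gripper": 0}
    - {"dp": [0.04,0,0],"angular": [0,0,0],"gripper": 0}
    - {"dp": [0.02,0,0],"angular": [0,0,0],"gripper": 0}
    - {"dp": [0.01,0,0],"angular": [0,0,0],"gripper": 0}

```text
clock: 31.55
position: [0.451, 0.3494, 0.045]
ee_rot: [0.531, 0.468, 0.53, -0.467]
contact_force: [-1.9, -1.2, 6.9]
width: 0.0001
```

```bash
python3 gs.py
```

```text
t 31.55 p [0.451  0.3494 0.045 ] down [ 0.003  0.001 -1.   ] yaw 7.26 F [-1.9 -1.2  6.9] w 0.0001 q [ 0.54  0.41  1.75 -0.    0.98  1.98]
s 0.441 t 0.3619 | hook face s 0.601 tip t 0.4014 rod z 0.0646
```

Emit:
arm_command:
  series:
    - {"dp": [0.02,0,0],"angular": [0,0,0],"gripper": 0}
    - {"dp": [0.03,0,0],"angular": [0,0,0],"gripper": 0}
    - {"dp": [0.04,0,0],"angular": [0,0,0],"gripper": 0}
    - {"dp": [0.04,0,0],"angular": [0,0,0],"gripper": 0}
    - {"dp": [0.04,0,0],"angular": [0,0,0],"gripper": 0}
    - {"dp": [0.04,0,0],"angular": [0,0,0],"gripper": 0}
    - {"dp": [0.04,0,0],"angular": [0,0,0],"gripper": 0}
    - {"dp": [0.04,0,0],"angular": [0,0,0],"gripper": 0}

```text
clock: 32.55
position: [0.4514, 0.3496, 0.0445]
ee_rot: [0.533, 0.473, 0.529, -0.462]
contact_force: [-8.2, -5.3, 31.8]
width: 0.0002
```

```bash
python3 gs.py
```

```text
t 32.55 p [0.4514 0.3496 0.0445] down [ 0.015  0.007 -1.   ] yaw 7.31 F [-8.2 -5.3 31.8] w 0.0002 q [ 0.54  0.4   1.77 -0.    0.96  1.98]
s 0.4414 t 0.3621 | hook face s 0.6014 tip t 0.4016 rod z 0.0641
```

That is the hard stop at TCP z ≈0.0447 (31.8 N, within the limit). I'll be gentler on the next keys. Lifting.

Emit:
arm_command:
  series:
    - {"dp": [-0.04,0,0],"angular": [0,0,-0.004],"gripper": 0}
    - {"dp": [-0.08,0,0],"angular": [0,0,-0.003],"gripper": 0}
    - {"dp": [-0.1,0,0],"angular": [0,0,0],"gripper": 0}
    - {"dp": [-0.08,0,0],"angular": [0,0,0],"gripper": 0}
    - {"dp": [-0.04,0,0],"angular": [0,0,0],"gripper": 0}
    - {"dp": [0,0,0],"angular": [0,0,0],"gripper": 0}
    - {"dp": [0,0,0],"angular": [0,0,0],"gripper": 0}
    - {"dp": [0,0,0],"angular": [0,0,0],"gripper": 0}

```text
clock: 33.55
position: [0.4506, 0.3489, 0.0873]
ee_rot: [0.53, 0.469, 0.531, -0.465]
contact_force: [-0.7, 0.2, -0.1]
width: -0.0002
```

Run:
```python
from gs import *
st();plan([((.5499,.2728,.08),np.radians(7.5),5)],0)
```

```text
t 33.55 p [0.4506 0.3489 0.0873] down [ 0.003  0.006 -1.   ] yaw 7.29 F [-0.7  0.2 -0.1] w -0.0002 q [0.53 0.36 1.71 0.   1.07 1.98]
5 max 0.148 0.001
{"dp":[0.012,0.148,0.147],"angular":[0.0,-0.001,-0.001],"gripper":0}
{"dp":[0.012,0.148,0.147],"angular":[-0.001,-0.001,0.0],"gripper":0}
{"dp":[0.012,0.148,0.147],"angular":[0.0,0.0,-0.001],"gripper":0}
{"dp":[0.012,0.148,0.147],"angular":[-0.001,-0.001,0.0],"gripper":0}
{"dp":[0.013,0.147,0.147],"angular":[0.0,0.0,-0.001],"gripper":0}
```

Emit:
arm_command:
  series:
    - {"dp": [0,0.12,0.12],"angular": [0,-0.001,0],"gripper": 0}
    - {"dp": [0.01,0.15,0.147],"angular": [0,-0.001,0],"gripper": 0}
    - {"dp": [0.01,0.15,0.147],"angular": [0,-0.001,0],"gripper": 0}
    - {"dp": [0.01,0.15,0.147],"angular": [0,-0.001,0],"gripper": 0}
    - {"dp": [0.01,0.11,0.11],"angular": [0,0,0],"gripper": 0}
    - {"dp": [0,0.04,0.04],"angular": [0,0,0],"gripper": 0}
    - {"dp": [0,0,0],"angular": [0,0,0],"gripper": 0}
    - {"dp": [0,0,0],"angular": [0,0,0],"gripper": 0}

```text
clock: 34.55
position: [0.554, 0.2689, 0.0812]
ee_rot: [0.532, 0.467, 0.529, -0.467]
contact_force: [-0.6, -0.7, -0.4]
width: 0.0
```

Run:
```python
from gs import *
st();plan([((.5499,.2728,.065),np.radians(7.5),3)],0)
```

```text
t 34.55 p [0.554  0.2689 0.0812] down [ 0.004 -0.003 -1.   ] yaw 7.27 F [-0.6 -0.7 -0.4] w 0.0 q [ 0.34  0.43  1.61 -0.    1.11  1.79]
3 max 0.045 0.001
{"dp":[0.045,-0.01,-0.012],"angular":[-0.001,0.001,-0.001],"gripper":0}
{"dp":[0.045,-0.01,-0.012],"angular":[-0.001,0.001,-0.001],"gripper":0}
{"dp":[0.045,-0.01,-0.013],"angular":[-0.001,0.0,0.0],"gripper":0}
```

Emit:
arm_command:
  series:
    - {"dp": [0.04,-0.01,-0.012],"angular": [-0.001,0.001,0],"gripper": 0}
    - {"dp": [0.045,-0.01,-0.012],"angular": [-0.001,0.001,0],"gripper": 0}
    - {"dp": [0.045,-0.01,-0.012],"angular": [-0.001,0,0],"gripper": 0}
    - {"dp": [0.04,0,0],"angular": [0,0,0],"gripper": 0}
    - {"dp": [0.02,0,0],"angular": [0,0,0],"gripper": 0}
    - {"dp": [0,0,0],"angular": [0,0,0],"gripper": 0}
    - {"dp": [0,0,0],"angular": [0,0,0],"gripper": 0}
    - {"dp": [0,0,0],"angular": [0,0,0],"gripper": 0}

```text
clock: 35.55
position: [0.5478, 0.2744, 0.0568]
ee_rot: [0.533, 0.466, 0.532, -0.464]
contact_force: [0.9, -0.5, -1.1]
width: 0.0001
```

Run:
```python
from gs import *
st()
```

```text
t 35.55 p [0.5478 0.2744 0.0568] down [ 0.003  0.001 -1.   ] yaw 7.71 F [ 0.9 -0.5 -1.1] w 0.0001 q [ 0.35  0.45  1.64 -0.    1.05  1.79]
```

Emit:
arm_command:
  series:
    - {"dp": [0.02,0.015,0.01],"angular": [0,0,0],"gripper": 0}
    - {"dp": [0.03,0,0],"angular": [0,0,0],"gripper": 0}
    - {"dp": [0.03,0,0],"angular": [0,0,0],"gripper": 0}
    - {"dp": [0.03,0,0],"angular": [0,0,0],"gripper": 0}
    - {"dp": [0.02,0,0],"angular": [0,0,0],"gripper": 0}
    - {"dp": [0.02,0,0],"angular": [0,0,0],"gripper": 0}
    - {"dp": [0.02,0,0],"angular": [0,0,0],"gripper": 0}
    - {"dp": [0.02,0,0],"angular": [0,0,0],"gripper": 0}

```text
clock: 36.55
position: [0.5504, 0.2735, 0.0448]
ee_rot: [0.534, 0.468, 0.531, -0.463]
contact_force: [-4.6, -1.8, 15.4]
width: -0.0002
```

Run:
```python
from gs import *
st()
```

```text
t 36.55 p [0.5504 0.2735 0.0448] down [ 0.008  0.002 -1.   ] yaw 7.74 F [-4.6 -1.8 15.4] w -0.0002 q [ 0.35  0.46  1.66 -0.    1.02  1.78]
```

The bar key is bottomed at 15.4 N. Lifting and moving to the square key.

Emit:
arm_command:
  series:
    - {"dp": [0,0,0],"angular": [0,0,0],"gripper": 0}
    - {"dp": [-0.05,0,0],"angular": [0,0,-0.003],"gripper": 0}
    - {"dp": [-0.09,0,0],"angular": [0,0,-0.002],"gripper": 0}
    - {"dp": [-0.09,0,0],"angular": [0,0,0],"gripper": 0}
    - {"dp": [-0.05,0,0],"angular": [0,0,0],"gripper": 0}
    - {"dp": [-0.01,0,0],"angular": [0,0,0],"gripper": 0}
    - {"dp": [0,0,0],"angular": [0,0,0],"gripper": 0}
    - {"dp": [0,0,0],"angular": [0,0,0],"gripper": 0}

```text
clock: 37.55
position: [0.5503, 0.2734, 0.0818]
ee_rot: [0.532, 0.465, 0.533, -0.465]
contact_force: [-0.7, -0.5, -0.2]
width: 0.0002
```

Run:
```python
from gs import *
st();plan([((.5384,.3599,.08),np.radians(7.5),4)],0)
```

```text
t 37.55 p [0.5503 0.2734 0.0818] down [ 0.     0.001 -1.   ] yaw 7.75 F [-0.7 -0.5 -0.2] w 0.0002 q [0.35 0.43 1.61 0.   1.11 1.78]
4 max 0.182 0.001
{"dp":[0.004,0.0,-0.182],"angular":[0.001,0.0,0.0],"gripper":0}
{"dp":[0.004,-0.001,-0.182],"angular":[0.001,0.0,0.0],"gripper":0}
{"dp":[0.004,-0.001,-0.182],"angular":[0.0,0.0,0.0],"gripper":0}
{"dp":[0.004,0.0,-0.182],"angular":[0.001,0.0,0.0],"gripper":0}
```

Emit:
arm_command:
  series:
    - {"dp": [0,0,-0.12],"angular": [0,0,0],"gripper": 0}
    - {"dp": [0,0,-0.18],"angular": [0,0,0],"gripper": 0}
    - {"dp": [0,0,-0.18],"angular": [0,0,0],"gripper": 0}
    - {"dp": [0,0,-0.14],"angular": [0,0,0],"gripper": 0}
    - {"dp": [0,0,-0.07],"angular": [0,0,0],"gripper": 0}
    - {"dp": [0,0,-0.02],"angular": [0,0,0],"gripper": 0}
    - {"dp": [0,0,0],"angular": [0,0,0],"gripper": 0}
    - {"dp": [0,0,0],"angular": [0,0,0],"gripper": 0}

```text
clock: 38.55
position: [0.537, 0.365, 0.0809]
ee_rot: [0.533, 0.464, 0.534, -0.465]
contact_force: [0.1, -0.9, 0.1]
width: -0.0001
```

Run:
```python
from gs import *
st();plan([((.5384,.3599,.058),np.radians(7.5),3)],0)
```

```text
t 38.55 p [0.537  0.365  0.0809] down [-0.001  0.    -1.   ] yaw 7.86 F [ 0.1 -0.9  0.1] w -0.0001 q [0.49 0.47 1.52 0.   1.14 1.92]
3 max 0.064 0.002
{"dp":[0.064,0.002,0.015],"angular":[0.001,0.0,0.0],"gripper":0}
{"dp":[0.063,0.002,0.014],"angular":[0.001,0.0,0.0],"gripper":0}
{"dp":[0.064,0.002,0.015],"angular":[0.002,0.0,0.001],"gripper":0}
```

Emit:
arm_command:
  series:
    - {"dp": [0.04,0.002,0.013],"angular": [0,0,0],"gripper": 0}
    - {"dp": [0.045,0.002,0.013],"angular": [0,0,0],"gripper": 0}
    - {"dp": [0.045,0,0.01],"angular": [0,0,0],"gripper": 0}
    - {"dp": [0.04,0,0],"angular": [0,0,0],"gripper": 0}
    - {"dp": [0.02,0,0],"angular": [0,0,0],"gripper": 0}
    - {"dp": [0,0,0],"angular": [0,0,0],"gripper": 0}
    - {"dp": [0,0,0],"angular": [0,0,0],"gripper": 0}
    - {"dp": [0,0,0],"angular": [0,0,0],"gripper": 0}

```text
clock: 39.55
position: [0.5384, 0.359, 0.0563]
ee_rot: [0.532, 0.465, 0.533, -0.466]
contact_force: [-0.2, -0.1, 0.1]
width: 0.0001
```

Emit:
arm_command:
  series:
    - {"dp": [0.02,0,0],"angular": [0,0,0],"gripper": 0}
    - {"dp": [0.03,0,0],"angular": [0,0,0],"gripper": 0}
    - {"dp": [0.03,0,0],"angular": [0,0,0],"gripper": 0}
    - {"dp": [0.03,0,0],"angular": [0,0,0],"gripper": 0}
    - {"dp": [0.02,0,0],"angular": [0,0,0],"gripper": 0}
    - {"dp": [0.02,0,0],"angular": [0,0,0],"gripper": 0}
    - {"dp": [0.02,0,0],"angular": [0,0,0],"gripper": 0}
    - {"dp": [0.02,0,0],"angular": [0,0,0],"gripper": 0}

```text
clock: 40.55
position: [0.5389, 0.3593, 0.0449]
ee_rot: [0.533, 0.466, 0.532, -0.463]
contact_force: [-4.4, -2.0, 14.1]
width: 0.0001
```

```bash
python3 gs.py
```

```text
t 40.55 p [0.5389 0.3593 0.0449] down [ 0.004  0.002 -1.   ] yaw 7.78 F [-4.4 -2.  14.1] w 0.0001 q [0.48 0.5  1.58 0.   1.06 1.92]
s 0.5286 t 0.3742 | hook face s 0.6886 tip t 0.4137 rod z 0.0645
```

The square key is bottomed at 14.1 N. Lifting clear, then a final check.

Emit:
arm_command:
  series:
    - {"dp": [0,0,0],"angular": [0,0,0],"gripper": 0}
    - {"dp": [-0.06,0,0],"angular": [0,0,-0.002],"gripper": 0}
    - {"dp": [-0.2,0,0],"angular": [0,0,0],"gripper": 0}
    - {"dp": [-0.3,0,0],"angular": [0,0,0],"gripper": 0}
    - {"dp": [-0.3,0,0],"angular": [0,0,0],"gripper": 0}
    - {"dp": [-0.25,0,0],"angular": [0,0,0],"gripper": 0}
    - {"dp": [-0.1,0,0],"angular": [0,0,0],"gripper": 0}
    - {"dp": [0,0,0],"angular": [0,0,0],"gripper": 0}

```text
clock: 41.55
position: [0.5383, 0.3588, 0.192]
ee_rot: [0.532, 0.464, 0.534, -0.465]
contact_force: [-0.3, -0.2, 0.4]
width: 0.0001
```

Run:
```python
from gs import *; from rodfit import *
st()
for n in('scene','side','wrist'):
    d=wgrab() if n=='wrist' else grab(n);P=cloud(d)
    if n!='wrist':
        x,f,k=fit(d,(.433,-.063,-.02));print(n,'rod',x.round(3),f)
        m=(d['depth']>0)&(abs(P[...,2]-.0595)<.0035)&(abs(P[...,0]-.69)<.04)&(abs(P[...,1]+.011)<.012);q=P[m];print('post',len(q),np.median(q,0) if len(q) else '')
    m=(d['depth']>0)
    for k,(a,b) in dict(round=(.4511,.3484),bar=(.5499,.2726),square=(.5384,.3599),cross=(.4626,.2611)).items():
        mm=m&(np.hypot(P[...,0]-a,P[...,1]-b)<.009)&(P[...,2]<.1);print(n,k,mm.sum(),np.median(P[mm][:,2]).round(4) if mm.any() else '')
    if n=='scene':cv2.imwrite('pics/final.png',cv2.convertScaleAbs(d['image'],alpha=1.4))
```

```text
t 41.55 p [0.5383 0.3588 0.192 ] down [-0.003  0.001 -1.   ] yaw 7.77 F [-0.3 -0.2  0.4] w 0.0001 q [0.48 0.39 1.37 0.   1.38 1.91]
scene rod [ 0.435 -0.06  -0.02 ] 0.003003821666278885
post 13 [ 0.6781807  -0.01205902  0.05971527]
scene round 15 0.0763
scene bar 16 0.076
scene square 13 0.0782
scene cross 14 0.0768
side rod [ 0.435 -0.061 -0.012] 0.0020999729477777377
post 0 
side round 25 0.0763
side bar 38 0.0746
side square 29 0.0758
side cross 27 0.0763
wrist round 0 
wrist bar 231 0.0772
wrist square 224 0.0772
wrist cross 172 0.0774
```

View pics/final.png

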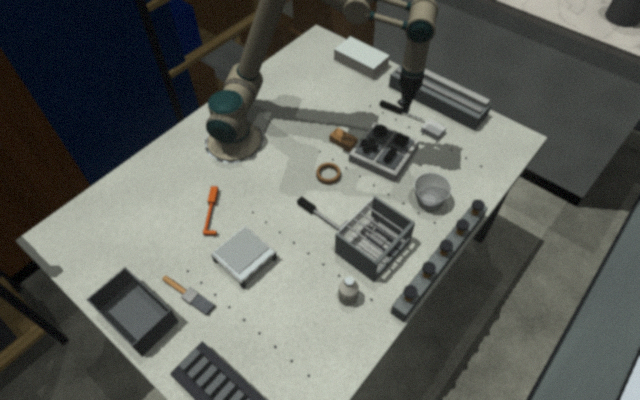

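The final view shows the rod flat with its handle at (307,203), in front of the guard. The bystanders look unmoved and the hand is clear above the console. Handing in.

```bash
python3 -c "
from rig import sign_off
print(sign_off())"
```

```text
the job is handed in; nothing more can be done
None
```

The job is done and handed in at about 41.6 s of the 72 s allowed; no verdict was reported. I pulled the rod out by its shank and set it down. I then took it by the handle, drew the bolt with the hook and laid the rod flat in front of the guard. After that I pressed the round, bar and square keys in order and let each one up.

**Last checks:**
- **Bolt:** the post stands 45 mm behind the guard front, which is the fully drawn position. The pull also stalled twice at the same spot, at 12–13 N.
- **Rod:** it lies flat with the hook about 45 mm outside the guard. The wrist fit left about 1 mm of error; the scene and side fits agree within about 3 mm.
- **Keys:** all four are back up at about 77 mm. The round key was seen only by the scene and side cameras.
- **Contact:** the hand touches nothing. The bystanders look unmoved in the final picture, but I did not measure them.

**What disagreed or went wrong:**
- **Fingertips:** they sit about 26 mm short of the reported tool point, confirmed by depth and contact. The first grasp closed above the shank, so I corrected for this from then on.
- **Round key:** the wrist force reached 31.8 N at its stop, under the 40 N limit. The other two keys took about 15 N.
- **Camera spread:** the three cameras disagreed by 3–5 mm on the guard and post, so I relied on the wrist camera.

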